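# Set the filter week counter and stand it up

## Robot

A 6-joint arm with a two-finger parallel gripper is mounted at the origin on the work surface. World frame = base frame: x ahead of the robot, y to its left, z up, the work surface at z = 0. Lengths are in mm, angles in degrees, forces in N, time in s.
With the tool pointing down it reaches from about 350 to 925 mm from the base axis. Payload 6.4 kg.
Tool frame: the origin (TCP) lies on the centre line of the jaws, within the pads' length; the fingertips stand 19 mm ahead of it and the grasp point (between the pads) is the TCP; z points along the fingers, x is the direction in which the jaws open and shut, and the axes are right-handed (so a half turn about z gives the same grasp; the last joint's range is limited). The gripper opens to 85 mm and grips with 20 to 120 N. Pads are 22 mm wide; open, the fingers measure 114 mm over their backs; the gripper's body (76 mm by 85 mm) begins 54 mm behind the grasp point. The pads swing forward as they close: fully open they stand 13 mm farther back than shut.
Start: joints at [54.024, 14.043, 89.255, -0, 76.702, -9.975], TCP at [284.949, 584.225, 250.29] pointing down, gripper open.
Joint ranges: [-179.41, 179.41], [-58.25, 129.5], [7.25, 145.43], [-54.29, 234.29], [11.92, 165.04], [-157.13, 157.13]. Speed limits (degrees/s): [147.25, 147.25, 180, 180, 180, 180].

## Interface

Orientations are given as [roll, pitch, yaw] about the fixed x, y, z axes, in that order (R = Rz(yaw) Ry(pitch) Rx(roll)).
In Python, from station import r gives the robot as it stands.
- The arm moves only by the tool apply_moves, never from a script. Its argument "rows" is a list of rows, each a list of 3 entries, a list of its own where there are three numbers: the shift along the tool's x, y, z in m, then the turn, a rotation vector about the tool's x, y, z in degrees, then the finger opening in m, from 0 to 0.0854. A call has exactly 8 rows; each row is the pose to reach, as a shift and turn from the pose commanded when the call began, along the tool's axes at that moment; what a row does not reach only later rows make up. A row lasts 1/10 s, in which the tool goes at most 50 mm and 8.59 degrees, less where a joint would pass 70% of its speed; a pose out of reach is approached as far as the arm can. A call with a gripper value outside its range is refused whole. The fingers move at their own pace and stop on an object; the grip force is fixed at half the most. Time passes only in rows, so rows that repeat a pose let the fingers close, or fill a call up. It gives the time, the measured TCP pose, the force and the opening at its end, in the units of the state.
- r.sense(): the state, without advancing time (a new reading comes with each control period).
- r.snapshot(name): name is "scene" or "side" or "wrist"; returns the picture (400x640x3 uint8, red, green, blue); there is no depth.
- r.camera_model(name): a dict with "mtx" (3x3 intrinsics, pixels), "rvec" (rotation vector, rad) and "tvec" (3), from world to camera coordinates, as OpenCV has them; the wrist camera has in their place "T_tool_cam" (4x4, takes a point from camera to tool coordinates, whose origin is the TCP and whose axes are the tool frame's). Camera axes: x right, y down, z forward; pixel columns grow to the right and rows downward; lengths in mm; the calibration is good to about 2 mm. A picture is of the moment at which its call begins: read the wrist's pose just before it. camera_model takes no time and is no camera call.
- r.job_done(): hands the job in, once; it reports no verdict.
The state is a dict: "clock": time; "qpos": joint angles; "qd": joint speeds; "joint_torque": joint torques, N m; "position": TCP position; "ee_rot": TCP orientation; "force": force on the tool from outside, world axes, zero at the start; "moment": the same for the moment, N m; "finger_gap": finger opening in mm.
Only numpy, scipy, OpenCV 4.12 (cv2) and the standard library are available. Lean on these libraries where they do the work, as an engineer would, in place of code of your own. Each camera call takes 0.05 s, during which the arm holds its last target.

## Task

The purifier jug has a fresh filter, good for seven weeks. Take the white week counter out of the wide wooden holder and set it down on the rubber mat; there press its button, one full stroke at a time, until the numeral 7 shows in its window, then take it by its other two sides and stand it, button upwards and without dropping it, down between the cheeks of the narrow wooden stand. Leave the other things on the ledge where they are.

Things in the scene. Friction and masses are not known exactly. Their poses are not given: they have to be found in the camera images.
- counter_center (a point): Centre of the white week counter, an upright plain-sided block 68 mm (x) x 54 mm (y) x 62 mm high (z), 0.35 kg; origin 31 mm above its underside. A 15 x 24 mm window in the roof, centred at x -6, y -9 mm, shows one numeral of the drum, its top towards +y; the drum itself cannot be touched. The button stands on the roof at x +20, y +15 mm.
- counter: The same counter, origin at the centre of its underside (31 mm below counter_center), same axes.
- button_top (a point): Centre of the flat top of the counter's step button, a grey cylinder 22 mm across standing 18 mm above the roof at rest (so 80 mm above the counter's underside). It is pressed straight down.
- button (a joint): Travel of the button in m: 0 at rest, 0.015 at its hard stop. Springs back by itself; takes about 2 N to start, 4 N after 2 mm where the ratchet clicks over, and 4 N near the stop. A full stroke to the stop (13 mm or more), let up fully again, advances the drum by exactly one numeral; a half stroke may advance nothing.
- drum (a joint): Angle in rad of the drum with the numerals 0 to 9: numeral n is centred in the window at n x 0.628 (7 at 4.40) and the angle grows with each press; after 9 comes 0, and the angle keeps growing past 6.28. It clicks into place at each numeral and cannot be turned back. Starts at 2, 3, 4 or 5.
- mat_top (a point): Centre of the upper face of a black rubber mat, 130 x 130 mm and 3 mm thick, fixed on the granite; x and y axes along its edges. The counter should stand on it near its middle.
- holder_floor (a point): Centre of the floor of the wide wooden holder the counter starts in, fixed: base 100 (x) x 66 mm (y), floor 6 mm above the granite. Two cheeks, 62 mm high above the floor, 8 mm thick and 40 mm long along y, stand 76 mm apart beside the counter's end faces (across its x). The y sides are open: here the counter can only be gripped across its 54 mm width.
- stand_floor (a point): Centre of the floor of the narrow wooden stand, fixed: base 80 x 80 mm, floor 6 mm above the granite. Two cheeks, 62 mm high above the floor, 6 mm thick and 50 mm long along x, stand 62 mm apart in y; the x ends are open. The counter goes in with its 54 mm width between the cheeks, its x along the stand's x, either way round, so held by its two end faces, 68 mm apart.
- cup_a: Stainless cup, 72 mm across, 80 mm high, origin under its centre. Bystander.
- cup_b: Second stainless cup, the same. Bystander.
- saucer: Green melamine saucer, 130 mm across, 18 mm high, origin under its centre. Bystander.
- tumbler: Glass tumbler with ribbed base, 70 mm across, 95 mm high, origin under its centre. Bystander.
- cartridge: Spare blue filter cartridge standing upright, 68 mm across, 120 mm high, origin under its centre. Bystander.
Mind the look-alikes: they are no part of the job. Of the things like the part that bears mat_top, leave any that is blue; of the rest the smaller one is meant.

How it is judged:
By the outcome, as a careful person would: the job done as asked, in the order asked, and still so for the second after the job is handed in, with the robot touching nothing.
It also fails if it takes over 72 s, if anything falls off the work surface, if the arm or the gripper's body presses on something with over 40 N, if the wrist force passes 120 N, or if a joint passes its speed limit or range.

## Working session

There is one attempt and no reset: what is moved stays moved. The work goes in short steps, Python scripts to look and compute and a tool call to move; the robot and the scene stay as the last step left them, time stands still between calls to the robot, and variables do not carry over. Pictures are saved under pics/ and viewed, and the job is handed in when it is done.

Besides the shell and the picture viewer there is one more tool, called after "Emit:" as name([rows], argument=value, ...), one row to a line, values as JSON. apply_moves: Moves the arm, as the interface text tells. Its arguments: {"type":"object","properties":{"rows":{"type":"array"}},"required":["rows"]}

```bash
ls; mkdir -p pics; python3 - <<'E'
from station import r
import cv2
print(r.sense())
for n in ("scene","side","wrist"):
    im=r.snapshot(n); cv2.imwrite(f"pics/{n}0.png",im[:,:,::-1])
    m=r.camera_model(n); print(n,m)
E
```

```text
pics
{'clock': 0.0, 'qpos': array([ 5.40246258e+01,  1.40847406e+01,  8.93275680e+01, -2.03152988e-05,
        7.67020265e+01, -9.97633537e+00]), 'qd': array([ 0.01351428, -0.09568593,  0.04378172, -0.0115099 , -0.0278216 ,
        0.10916985]), 'joint_torque': array([ 1.17786400e-03, -4.29504991e+01, -3.26129401e+01, -1.06867021e-04,
        5.19532754e-03,  1.23973578e-05]), 'position': array([284.61474441, 583.77270059, 249.1484262 ]), 'ee_rot': array([-1.79980212e+02,  1.12609707e-01,  6.40009853e+01]), 'force': array([-0.25239726,  0.30127934,  0.20056779]), 'moment': array([-0.00559477, -0.03924994, -0.00451589]), 'finger_gap': 85.29537091494605}
scene {'mtx': array([[427.39769419,   0.        , 316.66305255],
       [  0.        , 427.39769419, 201.6373709 ],
       [  0.        ,   0.        ,   1.        ]]), 'rvec': array([ 0.83469989,  2.35530334, -1.30857664]), 'tvec': array([ 412.76184056, -114.37939056, 1309.07468466])}
side {'mtx': array([[520.39397209,   0.        , 311.71428807],
       [  0.        , 520.39397209, 200.10840816],
       [  0.        ,   0.        ,   1.        ]]), 'rvec': array([ 2.23934637, -0.63386111,  0.29693879]), 'tvec': array([-463.1234154 ,  254.73483762, 1103.48797074])}
wrist {'mtx': array([[301.27898593,   0.        , 319.00938999],
       [  0.        , 301.27898593, 200.53243173],
       [  0.        ,   0.        ,   1.        ]]), 'T_tool_cam': array([[ 9.99999712e-01, -2.54269121e-04,  7.14535494e-04,
         1.85421633e-01],
       [ 5.99630576e-05,  9.65683478e-01,  2.59721806e-01,
        -6.62565852e+01],
       [-7.56054356e-04, -2.59721688e-01,  9.65683216e-01,
        -1.23285892e+02],
       [ 0.00000000e+00,  0.00000000e+00,  0.00000000e+00,
         1.00000000e+00]])}
```

View pics/scene0.png

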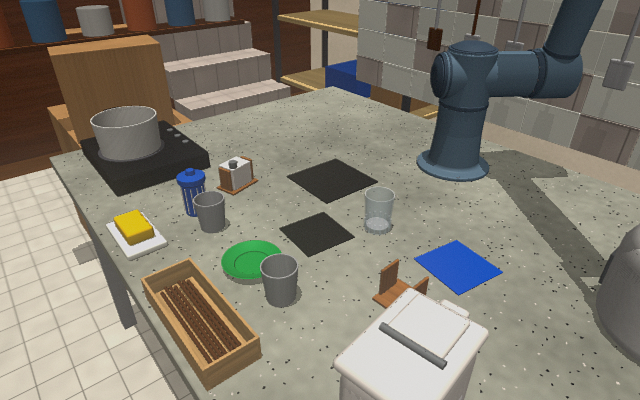

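View pics/side0.png

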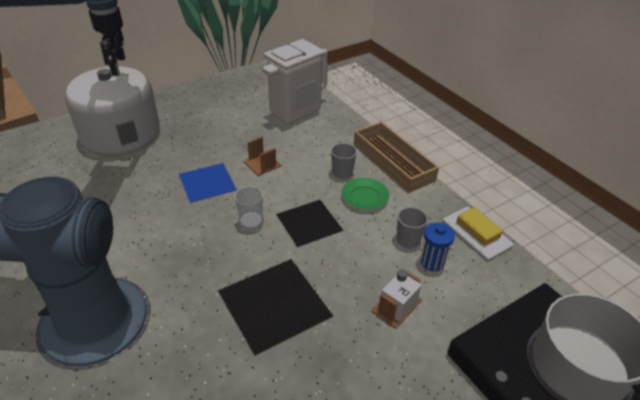

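View pics/wrist0.png

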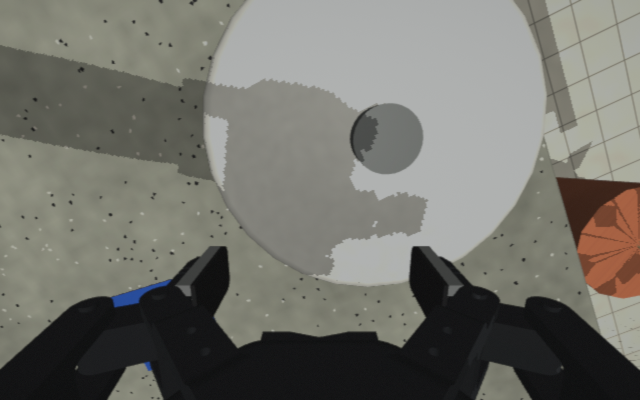

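Scene view: the black mats are at (317,233), small, and (332,180), large; the blue mat is at (458,266). I'm ruling out the blue one, and the smaller black one fits the description. The counter in its holder is at scene (237,173) and side (400,295). The narrow stand is at scene (400,287) and side (262,158). I'll confirm these in crops.

```bash
cat > h.py <<'E'
import numpy as np, cv2, time
from station import r
def cam(n):
    m=r.camera_model(n); R=cv2.Rodrigues(m['rvec'])[0]; return m['mtx'],R,np.array(m['tvec']).ravel()
def ray(n,uv,pose=None):
    m=r.camera_model(n)
    if n=='wrist':
        from scipy.spatial.transform import Rotation as Ro
        p,e=pose; T=np.array(m['T_tool_cam']); Rt=Ro.from_euler('xyz',e,degrees=True).as_matrix()
        R=Rt@T[:3,:3]; c=Rt@T[:3,3]+p
        d=R@np.linalg.inv(m['mtx'])@np.array([uv[0],uv[1],1.]); return c,d
    K,R,t=cam(n); return -R.T@t, R.T@np.linalg.inv(K)@np.array([uv[0],uv[1],1.])
def onz(n,uv,z,pose=None):
    c,d=ray(n,uv,pose); return c+d*(z-c[2])/d[2]
def proj(n,X):
    K,R,t=cam(n); return cv2.projectPoints(np.float64(X).reshape(-1,1,3),cv2.Rodrigues(R)[0],t,K,None)[0].reshape(-1,2)
def tri(n1,uv1,n2,uv2):
    c1,d1=ray(n1,uv1);c2,d2=ray(n2,uv2); A=np.stack([d1,-d2],1); s=np.linalg.lstsq(A,c2-c1,rcond=None)[0]
    a=c1+d1*s[0];b=c2+d2*s[1]; return (a+b)/2,np.linalg.norm(a-b)
E
python3 - <<'E'
import cv2,numpy as np
from h import *
a=cv2.imread('pics/scene0.png');b=cv2.imread('pics/side0.png')
def crop(i,x,y,w,h): return cv2.resize(i[y:y+h,x:x+w],(400,300),interpolation=cv2.INTER_CUBIC)
# 8x6 ratio
t=np.vstack([np.hstack([crop(a,205,145,64,48),crop(a,365,255,80,60)]),np.hstack([crop(b,365,262,80,60),crop(b,235,130,64,48)])])
cv2.imwrite('pics/crops0.png',t)
for n,im in (('scene',a),('side',b)):
    hsv=cv2.cvtColor(im,cv2.COLOR_BGR2HSV)
    m=((hsv[...,2]<60)).astype(np.uint8)
    m=cv2.morphologyEx(m,cv2.MORPH_OPEN,np.ones((3,3)))
    cs,_=cv2.findContours(m,cv2.RETR_EXTERNAL,cv2.CHAIN_APPROX_NONE)
    for c in cs:
        if cv2.contourArea(c)<1000: continue
        q=cv2.approxPolyDP(c,0.04*cv2.arcLength(c,True),True).reshape(-1,2)
        if len(q)!=4: continue
        P=np.array([onz(n,p,3) for p in q]); print(n,q.tolist(),P.round(0)[:,:2].tolist(),'c',P.mean(0).round(1),'sides',np.linalg.norm(P-np.roll(P,-1,0),axis=1).round(0))
E
```

```text
scene [[351, 235], [324, 213], [284, 227], [309, 255]] [[488.0, 76.0], [478.0, -36.0], [591.0, -50.0], [610.0, 72.0]] c [541.8  15.6   3. ] sides [112. 114. 123. 121.]
scene [[290, 176], [325, 202], [375, 182], [338, 160]] [[430.0, -248.0], [442.0, -74.0], [264.0, -67.0], [253.0, -238.0]] c [ 347.3 -156.7    3. ] sides [174. 178. 172. 177.]
side [[291, 260], [219, 290], [254, 353], [331, 316]] [[442.0, -74.0], [260.0, -67.0], [254.0, -249.0], [435.0, -256.0]] c [ 347.5 -161.6    3. ] sides [182. 182. 182. 181.]
side [[320, 201], [278, 214], [296, 245], [341, 230]] [[612.0, 65.0], [492.0, 79.0], [476.0, -39.0], [599.0, -54.0]] c [544.7  12.7   3. ] sides [121. 119. 123. 119.]
```

View pics/crops0.png

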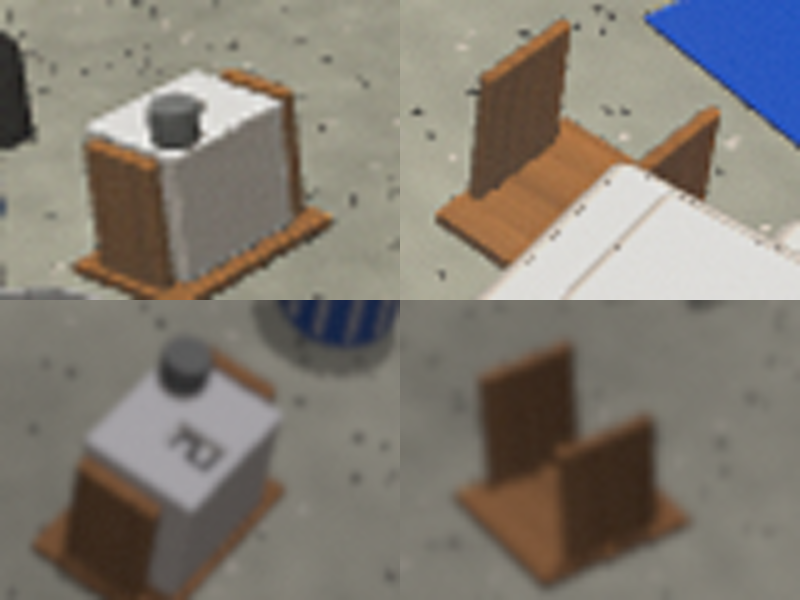

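```bash
python3 - <<'E'
from h import *
sc=lambda x,y:(205+x/6.25-.5,145+y/6.25-.5)
sd=lambda x,y:(365+x/5-.5,262+(y-300)/5-.5)
print('scene roof',[onz('scene',sc(*p),68).round(0)[:2].tolist() for p in [(85,135),(195,70),(285,103),(165,160)]])
print('scene button top',onz('scene',sc(176,99),86).round(1), 'side',onz('side',sd(186,352),86).round(1), tri('scene',sc(176,99),'side',sd(186,352)))
print('side roof',[onz('side',sd(*p),68).round(0)[:2].tolist() for p in [(88,440),(192,508),(280,412)]])
print('window side',onz('side',sd(195,448),68).round(1))
print('holder base corners side z6',[onz('side',sd(*p),6).round(0)[:2].tolist() for p in [(35,545),(283,490)]])
print('holder base corners scene z6',[onz('scene',sc(*p),6).round(0)[:2].tolist() for p in [(75,266),(332,215)]])
s2=lambda x,y:(365+(x-400)/5-.5,255+y/5-.5)
d2=lambda x,y:(235+(x-400)/6.25-.5,130+(y-300)/6.25-.5)
print('stand base side z6',[onz('side',d2(*p),6).round(0)[:2].tolist() for p in [(457,494),(545,583),(688,518)]])
print('stand base scene z6',[onz('scene',s2(*p),6).round(0)[:2].tolist() for p in [(437,215),(505,265),(565,118)]])
print('stand cheeks side z68 A',[onz('side',d2(*p),68).round(0)[:2].tolist() for p in [(480,381),(570,346)]],'B',[onz('side',d2(*p),68).round(0)[:2].tolist() for p in [(558,455),(650,420)]])
print('stand cheeks scene z68',[onz('scene',s2(*p),68).round(0)[:2].tolist() for p in [(485,75),(567,22)]],[onz('scene',s2(*p),68).round(0)[:2].tolist() for p in [(718,110),(640,165)]])
# bystanders approx
for n,uv,z in [('scene',(378,228),0),('scene',(211,226),0),('scene',(281,300),0),('scene',(252,261),0),('scene',(192,213),0),('side',(250,226),0),('side',(343,178),0),('side',(409,245),0),('side',(435,268),0),('side',(365,195),9)]: print(n,uv,onz(n,uv,z).round(0))
E
```

```text
scene roof [[616.0, -319.0], [547.0, -345.0], [532.0, -290.0], [600.0, -276.0]]
scene button top [ 584.4 -291.1   86. ] side [ 589.3 -287.9   86. ] (array([ 586.93653206, -288.60482563,   87.94909308]), np.float64(2.382619663969023))
side roof [[535.0, -293.0], [551.0, -343.0], [614.0, -324.0]]
window side [ 571.1 -319.8   68. ]
holder base corners side z6 [[516.0, -291.0], [627.0, -325.0]]
holder base corners scene z6 [[628.0, -321.0], [515.0, -288.0]]
stand base side z6 [[514.0, 323.0], [519.0, 244.0], [597.0, 252.0]]
stand base scene z6 [[597.0, 252.0], [596.0, 287.0], [518.0, 246.0]]
stand cheeks side z68 A [[529.0, 318.0], [576.0, 321.0]] B [[533.0, 251.0], [580.0, 253.0]]
stand cheeks scene z68 [[580.0, 254.0], [533.0, 253.0]] [[528.0, 321.0], [572.0, 322.0]]
scene (378, 228) [416.  93.   0.]
scene (211, 226) [ 724. -169.    0.]
scene (281, 300) [734. 142.   0.]
scene (252, 261) [716.   7.   0.]
scene (192, 213) [ 734. -251.    0.]
side (250, 226) [411.  80.   0.]
side (343, 178) [721. 115.   0.]
side (409, 245) [ 714. -180.    0.]
side (435, 268) [ 719. -269.   -0.]
side (365, 195) [725.  17.   9.]
```

```bash
python3 - <<'E'
from h import *
for uv in [(277,118),(293,127),(323,104),(269,108)]: print('box base',onz('side',uv,0).round(0))
# box top corners: scene left (337,362)? back (405,291), right (487,335)
for a,b in [((409,291),(267,63)),((487,336),(297,75))]: print(tri('scene',a,'side',b))
print('cooker knob',tri('side',(104,76),'side',(104,76))[0], onz('side',(112,140),0).round(0),[onz('side',(104,75),z).round(0).tolist() for z in (150,180,200,220)])
print(proj('side',[[285,584,231],[285,584,249]]))
E
python3 - <<'E'
import cv2,numpy as np
b=cv2.imread('pics/side0.png')
cv2.imwrite('pics/sc1.png',np.vstack([cv2.resize(b[0:160,40:360],(800,400))]))
E
```

```text
box base [709. 475.   0.]
box base [728. 404.   0.]
box base [883. 469.   0.]
box base [715. 540.   0.]
(array([685.01714609, 424.25717094, 212.95462728]), np.float64(52.907337503079575))
(array([726.13487149, 476.10168034, 177.71218828]), np.float64(115.44165154181538))
cooker knob [  42.17771162 -786.18655088  936.58453159] [221. 626.  -0.] [[268.0, 745.0, 150.0], [259.0, 686.0, 180.0], [253.0, 648.0, 200.0], [247.0, 609.0, 220.0]]
[[119.29460861  71.75102562]
 [117.72851414  65.74956567]]
```

View pics/sc1.png

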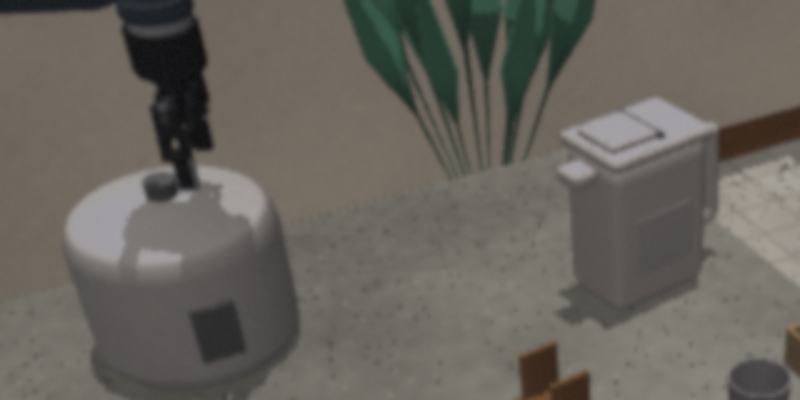

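Emit:
apply_moves([
  [[-0.01,0.014,-0.045],[0,0,5],0.085],
  [[-0.037,0.049,-0.075],[0,0,12],0.085],
  [[-0.066,0.087,-0.08],[0,0,20],0.085],
  [[-0.096,0.128,-0.08],[0,0,27],0.085],
  [[-0.126,0.168,-0.08],[0,0,34],0.085],
  [[-0.156,0.208,-0.08],[0,0,41],0.085],
  [[-0.186,0.248,-0.08],[0,0,48],0.085],
  [[-0.216,0.288,-0.08],[0,0,54],0.085],
])

```text
clock: 0.95
position: [448.6, 263.6, 330.1]
ee_rot: [-180.0, -0.0, 9.7]
force: [-0.4, 0.1, 0.6]
finger_gap: 85.1
```

```bash
cat >> h.py <<'E'
from scipy.spatial.transform import Rotation as Ro
def delta(cmd,tgt):
    """cmd,tgt=(x,y,z,yaw), tool down -> tool shift m, turn deg"""
    Rt=Ro.from_euler('xyz',[180,0,cmd[3]],degrees=True).as_matrix()
    d=Rt.T@(np.array(tgt[:3])-np.array(cmd[:3]))
    return (d/1000).round(4), -(((tgt[3]-cmd[3])+180)%360-180)
def after(cmd,sh,tz):
    Rt=Ro.from_euler('xyz',[180,0,cmd[3]],degrees=True).as_matrix()
    p=np.array(cmd[:3])+Rt@(np.array(sh)*1000); return [*p.round(2),cmd[3]-tz]
def look(name,tag):
    s=r.sense(); im=r.snapshot(name); cv2.imwrite(f'pics/{tag}.png',im[:,:,::-1]); 
    np.save(f'pics/{tag}.npy',np.r_[s['position'],s['ee_rot']]); return s
E
python3 - <<'E'
from h import *
print(after([284.949,584.225,250.29,64],[-.216,.288,-.08],54))
s=look('wrist','w1'); print(s['clock'],s['position'],s['ee_rot'],s['qd'].round(1))
E
```

```text
[np.float64(449.11), np.float64(263.83), np.float64(330.29), 10]
0.95 [448.56825985 263.6367016  330.14683957] [-1.79996645e+02 -8.77428069e-04  9.74887545e+00] [-55.9  -7.    6.4  -0.1   0.4   3.8]
```

View pics/w1.png

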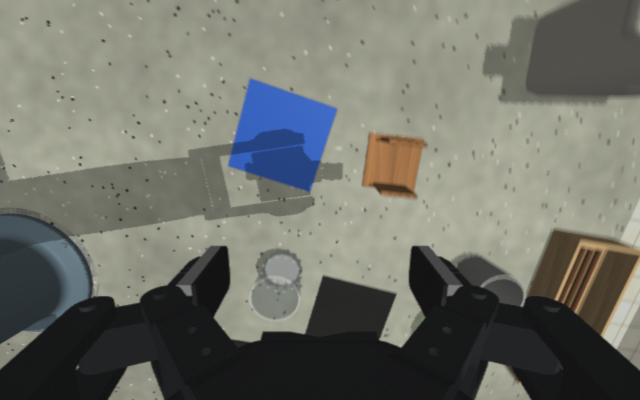

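The wrist picture shows the stand at (394,165), the blue mat at (283,135) and the tumbler at (278,285). I'll measure the stand from this view.

```bash
python3 - <<'E'
import cv2
a=cv2.imread('pics/w1.png'); cv2.imwrite('pics/w1c.png',cv2.resize(a[120:210,345:465],(800,600),interpolation=cv2.INTER_CUBIC))
E
```

```text
(no output)
```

View pics/w1c.png

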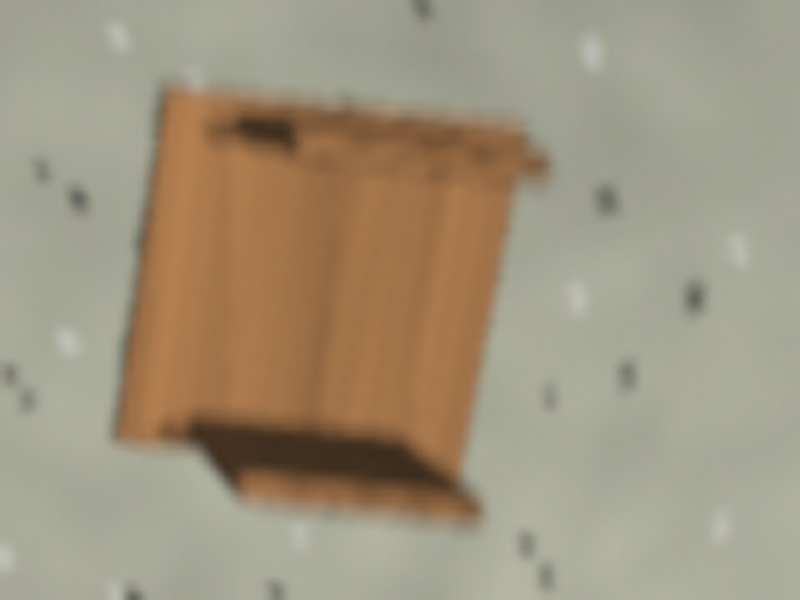

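```bash
python3 - <<'E'
from h import *
q=np.load('pics/w1.npy');P=(q[:3],q[3:])
f=lambda x,y,z:onz('wrist',(345+x/6.667-.5,120+y/6.667-.5),z,P)
B=np.array([f(*p,6)[:2] for p in [(165,90),(525,122),(118,440)]]); print(B.round(1).tolist(),'centre',((B[1]+B[2])/2).round(1),np.linalg.norm(B[0]-B[1]),np.linalg.norm(B[0]-B[2]))
for a,b in [((165,90),(525,122)),((118,440),(165,90))]:
    d=f(*b,6)-f(*a,6); print(np.degrees(np.arctan2(d[1],d[0])))
C=[f(*p,68)[:2].round(1).tolist() for p in [(240,497),(482,520),(548,165)]]; print(C)
print('tumbler',onz('wrist',(282,266),0,P),onz('wrist',(274,300),95,P))
print(delta([449.11,263.83,330.29,10],[560,-240,300,-74]))
E
```

```text
[[512.1, 322.7], [591.0, 329.4], [518.0, 244.8]] centre [554.5 287.1] 79.23192845072425 78.14325283802937
4.80203449091305
94.35974317296328
[[532.9, 249.3], [581.2, 252.8], [576.0, 322.3]]
tumbler [416.30667831  87.93508938   0.        ] [416.95601872  86.49669297  95.        ]
(array([0.0217, 0.5154, 0.0303]), 84)
```

```bash
python3 - <<'E'
from h import *
print(delta([449.11,263.83,330.29,10],[545,-315,260,-74]))
E
```

```text
(array([-0.0061,  0.5867,  0.0703]), 84)
```

Emit:
apply_moves([
  [[0,0.025,0.0],[0,0,4],0.085],
  [[0,0.07,0.0],[0,0,11],0.085],
  [[0,0.118,0.01],[0,0,18],0.085],
  [[0,0.166,0.01],[0,0,26],0.085],
  [[0,0.214,0.02],[0,0,34],0.085],
  [[0,0.262,0.02],[0,0,42],0.085],
  [[0,0.31,0.03],[0,0,50],0.085],
  [[-0.004,0.358,0.03],[0,0,57],0.085],
])

```text
clock: 1.8
position: [505.9, -89.4, 298.8]
ee_rot: [180.0, 0.1, -47.3]
force: [0.8, -0.7, 0.0]
finger_gap: 85.0
```

```bash
python3 - <<'E'
from h import *
c=after([449.11,263.83,330.29,10],[-.004,.358,.03],57)
print(c,delta(c,[545,-315,260,-74]))
E
```

```text
[np.float64(507.34), np.float64(-89.43), np.float64(300.29), -47] (array([0.1907, 0.1263, 0.0403]), 27)
```

Emit:
apply_moves([
  [[0.04,0.026,0.005],[0,0,6],0.085],
  [[0.078,0.052,0.015],[0,0,12],0.085],
  [[0.117,0.078,0.025],[0,0,18],0.085],
  [[0.152,0.1,0.03],[0,0,23],0.085],
  [[0.179,0.119,0.04],[0,0,26],0.085],
  [[0.191,0.126,0.04],[0,0,27],0.085],
  [[0.191,0.126,0.04],[0,0,27],0.085],
  [[0.191,0.126,0.04],[0,0,27],0.085],
])

```text
clock: 2.6
position: [544.7, -312.4, 260.6]
ee_rot: [-180.0, 0.0, -73.9]
force: [0.1, 0.5, -0.1]
finger_gap: 85.3
```

```bash
python3 - <<'E'
from h import *
print(after([507.34,-89.43,300.29,-47],[.191,.126,.04],27))
s=look('wrist','w2'); print(s['position'],s['ee_rot'],s['force'])
E
```

```text
[np.float64(545.45), np.float64(-315.05), np.float64(260.29), -74]
[ 544.72576435 -312.38268804  260.5559396 ] [-1.79988545e+02  2.45293411e-02 -7.39252298e+01] [ 0.07983701  0.53829128 -0.10260307]
```

View pics/w2.png

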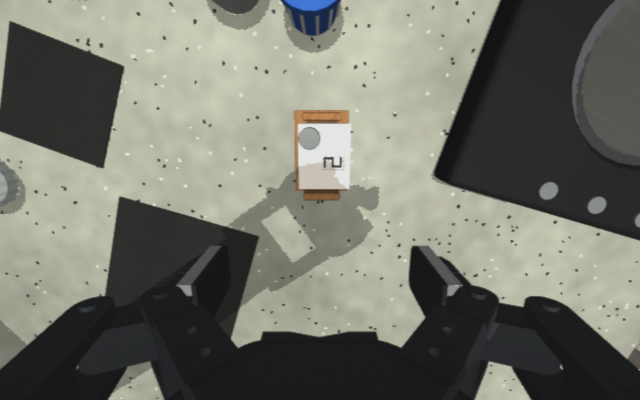

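```bash
python3 - <<'E'
import cv2
from h import *
a=cv2.imread('pics/w2.png'); cv2.imwrite('pics/w2c.png',cv2.resize(a[100:205,250:390],(800,600),interpolation=cv2.INTER_CUBIC))
for i in range(3): print(r.sense()['position'])
E
```

```text
[ 544.81375757 -312.03220028  260.79918421]
[ 544.81375757 -312.03220028  260.79918421]
[ 544.81375757 -312.03220028  260.79918421]
```

View pics/w2c.png

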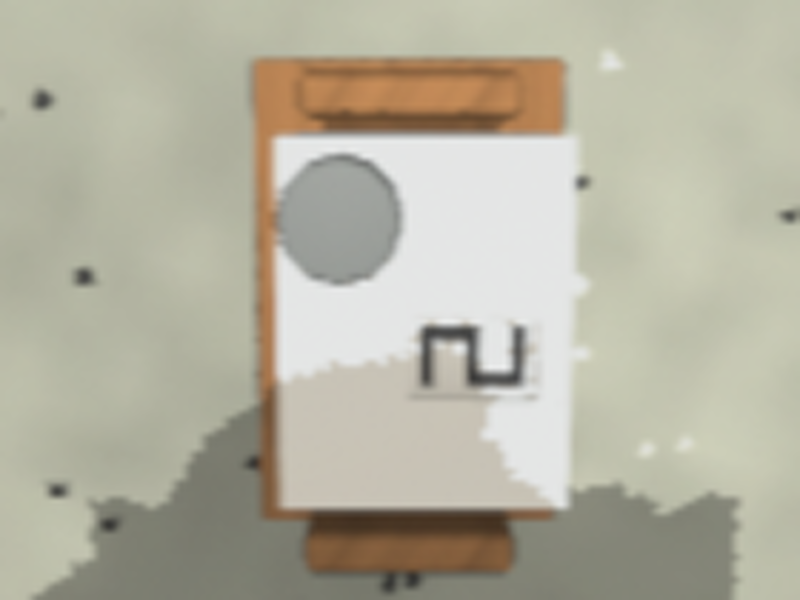

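```bash
python3 - <<'E'
from h import *
q=np.load('pics/w2.npy');P=(q[:3],q[3:])
print(r.sense()['qd'].round(2))
f=lambda x,y,z,P:onz('wrist',(250+x/5.714-.5,100+y/5.714-.5),z,P)
for P in (P,(np.array([545.45,-315.05,260.29]),[180,0,-74])):
    C=np.array([f(*p,68,P)[:2] for p in [(275,135),(578,137),(567,508),(280,510)]]); print(C.round(1).tolist(),C.mean(0).round(1),np.linalg.norm(C-np.roll(C,-1,0),axis=1).round(1))
    d=(C[0]+C[1]-C[2]-C[3]); print(np.degrees(np.arctan2(d[1],d[0])), np.degrees(np.arctan2(*(C[0]+C[3]-C[1]-C[2])[::-1]))-90)
    print('button',f(340,219,86,P).round(1))
    B=np.array([f(*p,6,P)[:2] for p in [(255,58),(565,62),(553,518),(265,518)]]);print('base',B.round(1).tolist(),B.mean(0).round(1))
K=P
E
```

```text
[ 0.34 -0.46  0.23 -0.03 -0.08 -0.02]
[[597.9, -273.6], [612.5, -325.4], [547.5, -343.9], [532.2, -292.2]] [ 572.5 -308.8] [53.9 67.6 54.  68.3]
15.842197409644625 16.101512872671236
button [ 588.2 -288.9   86. ]
base [[610.0, -261.5], [627.3, -324.4], [532.7, -351.4], [514.7, -289.1]] [ 571.2 -306.6]
[[598.7, -276.4], [613.2, -328.2], [548.2, -346.6], [533.0, -294.9]] [ 573.3 -311.5] [53.8 67.5 53.9 68.2]
15.76760351899028 16.02383179817471
button [ 588.9 -291.7   86. ]
base [[610.8, -264.4], [628.0, -327.2], [533.4, -354.1], [515.5, -291.8]] [ 571.9 -309.4]
```

Emit:
apply_moves([
  [[0.002,-0.014,0.02],[0,0,0.2],0.085],
  [[0.004,-0.028,0.055],[0,0,0.2],0.085],
  [[0.004,-0.028,0.09],[0,0,0.2],0.085],
  [[0.004,-0.028,0.11],[0,0,0.2],0.085],
  [[0.004,-0.028,0.12],[0,0,0.2],0.085],
  [[0.004,-0.028,0.12],[0,0,0.2],0.085],
  [[0.004,-0.028,0.12],[0,0,0.2],0.085],
  [[0.004,-0.028,0.12],[0,0,0.2],0.085],
])

```text
clock: 3.45
position: [573.6, -310.0, 142.6]
ee_rot: [-179.9, -0.2, -74.2]
force: [0.8, 0.2, 1.0]
finger_gap: 84.7
```

```bash
python3 - <<'E'
from h import *
s=look('wrist','w3'); print(s['clock'],s['position'],s['ee_rot'],s['force'],s['qpos'])
E
```

```text
3.45 [ 573.58819719 -309.96986234  142.57952738] [-1.79876716e+02 -1.67792518e-01 -7.41809094e+01] [0.76023993 0.22844669 1.01940681] [-3.83326457e+01  2.04899016e+01  9.31774294e+01  1.82059680e-03
  6.61244612e+01  3.58473494e+01]
```

View pics/w3.png

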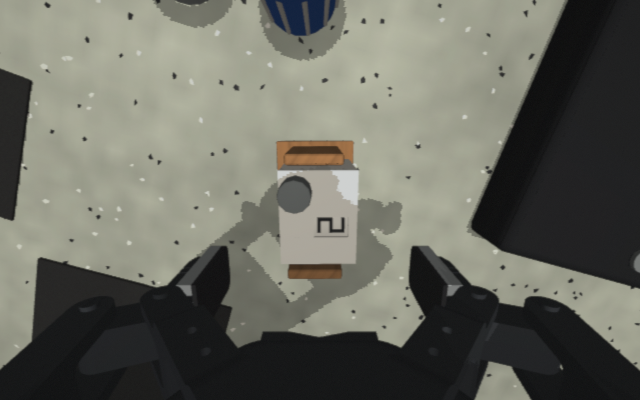

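```bash
python3 - <<'E'
from h import *
q=np.load('pics/w3.npy')
for P in ((q[:3],q[3:]),(np.array([573.4,-311.2,140.3]),[180,0,-74.2])):
    C=np.array([onz('wrist',p,68,P) for p in [(277,170),(358,170),(356,264),(280,263)]]);m=C.mean(0)
    print(m, np.linalg.norm(C-np.roll(C,-1,0),axis=1).round(1), (Ro.from_euler('xyz',P[1],degrees=True).as_matrix().T@(m-P[0])).round(1))
E
```

```text
[ 572.5546394  -308.90264636   68.        ] [53.6 68.3 54.8 67.5] [-1.5  0.9 74.6]
[ 572.87414368 -309.76297095   68.        ] [53.  67.5 54.1 66.8] [-1.5  0.1 72.3]
```

Emit:
apply_moves([
  [[-0.001,0,0.02],[0,0,0],0.085],
  [[-0.001,0,0.05],[0,0,0],0.085],
  [[-0.001,0,0.075],[0,0,0],0.085],
  [[-0.001,0,0.09],[0,0,0],0.085],
  [[-0.001,0,0.098],[0,0,0],0.085],
  [[-0.001,0,0.098],[0,0,0],0.085],
  [[-0.001,0,0.098],[0,0,0],0.06],
  [[-0.001,0,0.098],[0,0,0],0.05],
])

```text
clock: 4.3
position: [573.2, -309.2, 44.0]
ee_rot: [-179.9, -0.1, -74.2]
force: [-0.5, 0.1, 0.2]
finger_gap: 58.0
```

Emit:
apply_moves([
  [[0,0,0],[0,0,0],0.045],
  [[0,0,0],[0,0,0],0.04],
  [[0,0,0],[0,0,0],0.04],
  [[0,0,0],[0,0,0],0.04],
  [[0,0,0],[0,0,0],0.04],
  [[0,0,0],[0,0,0],0.04],
  [[0,0,0],[0,0,0],0.04],
  [[0,0,0],[0,0,0],0.04],
])

```text
clock: 5.1
position: [573.4, -309.5, 44.1]
ee_rot: [-179.9, -0.2, -74.2]
force: [-0.5, -1.8, 6.1]
finger_gap: 53.2
```

Emit:
apply_moves([
  [[0,0,-0.005],[0,0,0],0.04],
  [[0,0,-0.015],[0,0,0],0.04],
  [[0,0,-0.03],[0,0,0],0.04],
  [[0,0,-0.05],[0,0,0],0.04],
  [[0,0,-0.07],[0,0,0],0.04],
  [[0,0,-0.09],[0,0,0],0.04],
  [[0,0,-0.105],[0,0,0],0.04],
  [[0,0,-0.11],[0,0,0],0.04],
])

```text
clock: 5.9
position: [573.1, -309.1, 154.9]
ee_rot: [-179.9, -0.2, -74.2]
force: [0.1, -0.3, -4.6]
finger_gap: 53.4
```

```bash
python3 - <<'E'
from h import *
c=[573.4,-311.2,140.3,-74.2]
c=after(c,[-.001,0,.098],0); print('grasp',c); c=after(c,[0,0,-.11],0); print(c)
print(delta(c,[543.5,14,152,-7]))
s=look('side','s4'); look('wrist','w4'); print(s['force'])
b=cv2.imread('pics/side'+'0.png')
q=cv2.imread('pics/s4.png');w=cv2.imread('pics/w4.png')
cv2.imwrite('pics/s4c.png',np.hstack([cv2.resize(q[190:340,340:480],(400,430)),cv2.resize(w[150:300,250:390],(400,430))]))
E
```

```text
grasp [np.float64(573.13), np.float64(-310.24), np.float64(42.3), -74.2]
[np.float64(573.13), np.float64(-310.24), np.float64(152.3), -74.2]
(array([-3.201e-01, -5.980e-02,  3.000e-04]), -67.19999999999999)
[ 0.13371437 -0.2998685  -4.62337887]
```

View pics/s4c.png

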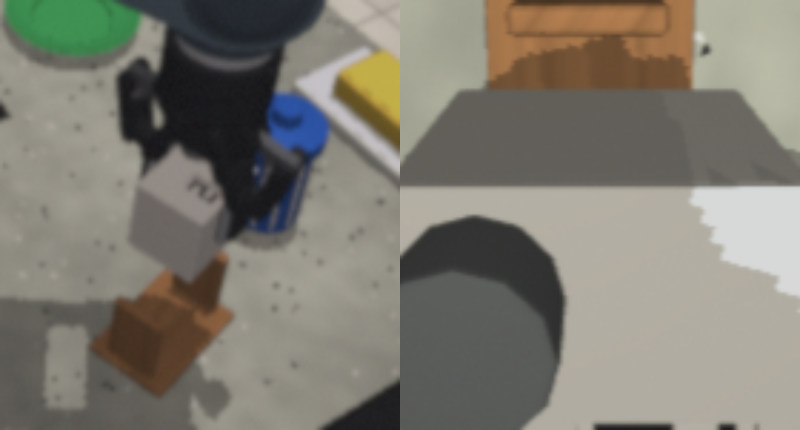

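Emit:
apply_moves([
  [[-0.01,-0.002,0],[0,0,-2],0.04],
  [[-0.032,-0.006,0],[0,0,-7],0.04],
  [[-0.064,-0.012,0],[0,0,-13],0.04],
  [[-0.1,-0.019,0],[0,0,-20],0.04],
  [[-0.136,-0.026,0],[0,0,-27],0.04],
  [[-0.172,-0.032,0],[0,0,-35],0.04],
  [[-0.208,-0.039,0],[0,0,-43],0.04],
  [[-0.244,-0.046,0],[0,0,-51],0.04],
])

```text
clock: 6.8
position: [548.6, -58.8, 150.8]
ee_rot: [-180.0, 0.2, -22.8]
force: [0.3, -0.5, -4.3]
finger_gap: 52.9
```

```bash
python3 - <<'E'
from h import *
c=after([573.13,-310.24,152.3,-74.2],[-.244,-.046,0],-51); print(c)
print(delta(c,[543.5,14,110,-7]))
E
```

```text
[np.float64(550.96), np.float64(-62.93), np.float64(152.3), -23.200000000000003]
(array([-0.0372, -0.0678,  0.0423]), -16.19999999999999)
```

Emit:
apply_moves([
  [[-0.012,-0.022,0.01],[0,0,-6],0.04],
  [[-0.022,-0.04,0.025],[0,0,-11],0.04],
  [[-0.03,-0.056,0.045],[0,0,-14],0.04],
  [[-0.036,-0.066,0.065],[0,0,-16],0.04],
  [[-0.037,-0.068,0.082],[0,0,-16],0.04],
  [[-0.037,-0.068,0.09],[0,0,-16],0.04],
  [[-0.037,-0.068,0.092],[0,0,-16],0.04],
  [[-0.037,-0.068,0.092],[0,0,-16],0.04],
])

```text
clock: 7.6
position: [542.9, 15.7, 60.3]
ee_rot: [-180.0, 0.0, -7.2]
force: [0.9, 0.0, -4.9]
finger_gap: 53.1
```

```bash
python3 - <<'E'
from h import *
c=after([550.96,-62.93,152.3,-23.2],[-.037,-.068,.092],-16); print(c)
s=look('side','s5'); look('scene','c5'); print(s['position'],s['ee_rot'],s['force'])
q=cv2.imread('pics/s5.png');w=cv2.imread('pics/c5.png')
cv2.imwrite('pics/s5c.png',np.hstack([cv2.resize(q[150:290,240:380],(400,400)),cv2.resize(w[150:290,250:390],(400,400))]))
E
```

```text
[np.float64(543.74), np.float64(14.15), np.float64(60.3), -7.199999999999999]
[542.87732932  15.72713324  60.25507826] [-1.79999627e+02  1.73633101e-02 -7.20051257e+00] [ 9.11419891e-01  3.06537856e-03 -4.89760907e+00]
```

View pics/s5c.png

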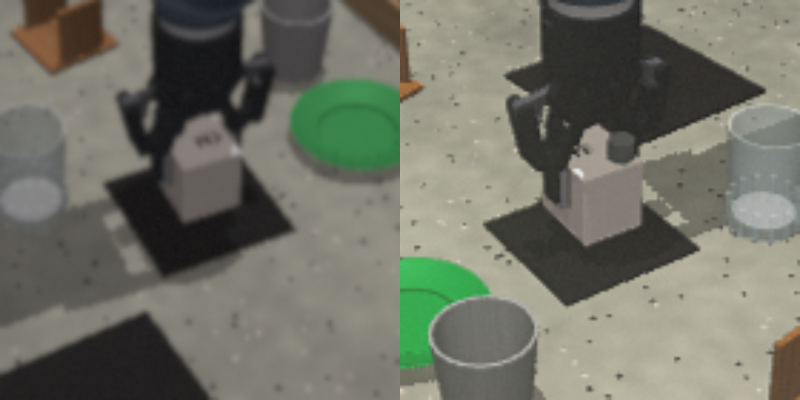

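Emit:
apply_moves([
  [[0,0,0.006],[0,0,0],0.04],
  [[0,0,0.011],[0,0,0],0.04],
  [[0,0,0.015],[0,0,0],0.04],
  [[0,0,0.018],[0,0,0],0.04],
  [[0,0,0.0195],[0,0,0],0.04],
  [[0,0,0.0205],[0,0,0],0.04],
  [[0,0,0.021],[0,0,0],0.04],
  [[0,0,0.021],[0,0,0],0.04],
])

```text
clock: 8.5
position: [542.7, 15.8, 41.1]
ee_rot: [180.0, 0.1, -7.2]
force: [-10.4, -0.2, 13.4]
finger_gap: 53.4
```

Emit:
apply_moves([
  [[0,0,0.0],[0,0,0],0.058],
  [[0,0,0.0],[0,0,0],0.065],
  [[0,0,0],[0,0,0],0.075],
  [[0,0,0],[0,0,0],0.085],
  [[0,0,0],[0,0,0],0.085],
  [[0,0,-0.02],[0,0,0],0.085],
  [[0,0,-0.06],[0,0,0],0.085],
  [[0,0,-0.09],[0,0,0],0.085],
])

```text
clock: 9.3
position: [543.2, 15.8, 130.8]
ee_rot: [180.0, -0.0, -7.2]
force: [1.8, -0.9, -0.8]
finger_gap: 85.0
```

```bash
python3 - <<'E'
from h import *
print(delta([543.74,14.15,129.3,-7.2],[498,30,170,-97.2]))
E
```

```text
(array([-0.0474, -0.01  , -0.0407]), 90.0)
```

Emit:
apply_moves([
  [[0,0,-0.01],[0,0,4],0.06],
  [[-0.005,0,-0.03],[0,0,12],0.04],
  [[-0.012,0,-0.04],[0,0,20],0.02],
  [[-0.02,-0.005,-0.04],[0,0,28],0.0],
  [[-0.028,-0.01,-0.04],[0,0,36],0.0],
  [[-0.036,-0.01,-0.04],[0,0,44],0.0],
  [[-0.044,-0.01,-0.04],[0,0,52],0.0],
  [[-0.047,-0.01,-0.04],[0,0,60],0.0],
])

```text
clock: 10.1
position: [496.9, 31.9, 169.1]
ee_rot: [180.0, 0.0, -67.5]
force: [0.5, 0.2, 0.6]
finger_gap: -0.2
```

Emit:
apply_moves([
  [[0,0,0],[0,0,8],0.0],
  [[0,0,0],[0,0,16],0.0],
  [[0,0,0],[0,0,23],0.0],
  [[0,0,0],[0,0,28],0.0],
  [[0,0,0],[0,0,30],0.0],
  [[0,0,0],[0,0,30],0.0],
  [[0,0,0],[0,0,30],0.0],
  [[0,0,0],[0,0,30],0.0],
])

```text
clock: 10.9
position: [497.5, 31.7, 169.2]
ee_rot: [180.0, 0.0, -97.2]
force: [-0.1, -0.1, -0.1]
finger_gap: -0.1
```

```bash
python3 - <<'E'
from h import *
print(after([543.74,14.15,129.3,-7.2],[-.047,-.01,-.04],90))
s=look('wrist','w6'); print(s['position'],s['ee_rot'],s['force'],s['finger_gap'])
E
```

```text
[np.float64(498.36), np.float64(29.96), np.float64(169.3), -97.2]
[497.52825754  31.67364237 169.23511316] [ 1.79996253e+02  1.63116699e-04 -9.71707636e+01] [-0.12960542 -0.09648599 -0.10366077] -0.12532860518873237
```

View pics/w6.png

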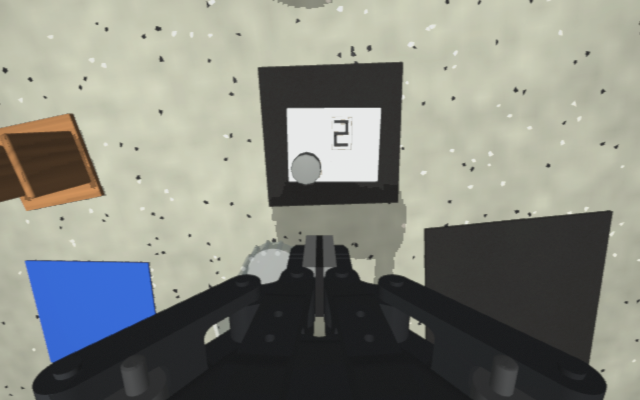

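The counter stands on the mat with the numeral 2 upright at (341,133) and the button at (306,168). From 2 to 7 is five presses.

```bash
python3 - <<'E'
from h import *
q=np.load('pics/w6.npy');P=(q[:3],q[3:])
a=cv2.imread('pics/w6.png'); 
g=a[140:195,280:335]; hsv=cv2.cvtColor(g,cv2.COLOR_BGR2HSV)
m=((hsv[...,2]<185)&(hsv[...,2]>100)).astype(np.uint8)
m=cv2.morphologyEx(m,cv2.MORPH_OPEN,np.ones((3,3)))
for c in cv2.findContours(m,cv2.RETR_EXTERNAL,cv2.CHAIN_APPROX_NONE)[0]:
    if cv2.contourArea(c)>200: (u,v),rad=cv2.minEnclosingCircle(c); print('circ',u+280,v+140,rad)
b=onz('wrist',(306,167.5),83,P); print('button',b)
C=np.array([onz('wrist',p,65,P) for p in [(287,107),(381.5,108.5),(380,182),(288.5,182)]]); print(C[:,:2].round(1).tolist(),C.mean(0).round(1),np.linalg.norm(C-np.roll(C,-1,0),axis=1).round(1))
d=C[0]-C[1]; yaw=np.degrees(np.arctan2(d[1],d[0]));print('yaw',yaw)
th=np.radians(82.8);R=np.array([[np.cos(th),-np.sin(th)],[np.sin(th),np.cos(th)]]); print('button from body',C.mean(0)[:2]+R@[20,15])
M=np.array([onz('wrist',p,3,P) for p in [(258,68),(403,63),(398,203),(271,206)]]);print('mat',M.mean(0),np.linalg.norm(M-np.roll(M,-1,0),axis=1).round(1))
Rt=Ro.from_euler('xyz',P[1],degrees=True).as_matrix()
print('tool delta',Rt.T@(b-P[0]))
E
```

```text
circ 305.91711235046387 168.8689842224121 15.668880462646484
button [531.16639307  37.15246602  83.        ]
[[573.7, 45.9], [564.2, -21.7], [510.3, -16.7], [519.1, 53.2]] [541.8  15.2  65. ] [68.3 54.1 70.4 55.2]
yaw 81.95453702969714
button from body [529.43081839  36.91627968]
mat [542.87789249  13.75415049   3.        ] [128.8 128.8 126.8 128. ]
tool delta [ -9.6346722  -32.69677036  86.23300245]
```

Emit:
apply_moves([
  [[-0.003,-0.01,0.005],[0,0,0],0.0],
  [[-0.008,-0.026,0.015],[0,0,0],0.0],
  [[-0.01,-0.032,0.03],[0,0,0],0.0],
  [[-0.01,-0.032,0.045],[0,0,0],0.0],
  [[-0.01,-0.032,0.055],[0,0,0],0.0],
  [[-0.01,-0.032,0.055],[0,0,0],0.0],
  [[-0.01,-0.032,0.055],[0,0,0],0.0],
  [[-0.01,-0.032,0.055],[0,0,0],0.0],
])

```text
clock: 11.75
position: [530.9, 37.5, 115.1]
ee_rot: [-179.9, -0.0, -97.2]
force: [-0.1, 0.7, -0.2]
finger_gap: -0.5
```

```bash
python3 - <<'E'
from h import *
print(after([498.36,29.96,169.3,-97.2],[-.01,-.032,.055],0))
s=look('wrist','w7'); print(s['position'],s['ee_rot'],s['force'],s['finger_gap'])
look('side','s7');look('scene','c7')
q=cv2.imread('pics/s7.png');w=cv2.imread('pics/c7.png');v=cv2.imread('pics/w7.png')
cv2.imwrite('pics/s7c.png',np.vstack([np.hstack([cv2.resize(q[170:260,270:360],(300,300)),cv2.resize(w[180:270,270:360],(300,300))]),cv2.resize(v[40:310,180:460],(600,290))]))
E
```

```text
[np.float64(531.36), np.float64(35.87), np.float64(114.3), -97.2]
[530.90655616  37.47933579 115.06614944] [-1.79923269e+02 -2.33136440e-03 -9.72008837e+01] [-0.10723036  0.73705482 -0.23271841] -0.5322907679219202
```

View pics/s7c.png

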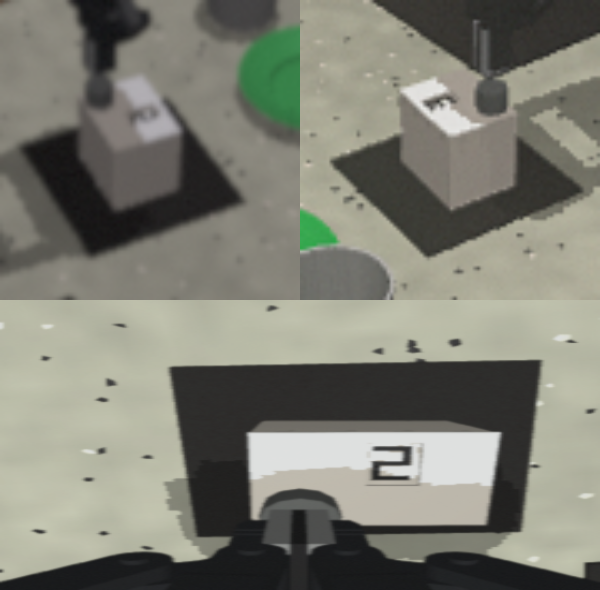

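Emit:
apply_moves([
  [[0,0,0.006],[0,0,0],0.0],
  [[0,0,0.012],[0,0,0],0.0],
  [[0,0,0.016],[0,0,0],0.0],
  [[0,0,0.02],[0,0,0],0.0],
  [[0,0,0.024],[0,0,0],0.0],
  [[0,0,0.026],[0,0,0],0.0],
  [[0,0,0.026],[0,0,0],0.0],
  [[0,0,0.026],[0,0,0],0.0],
])

```text
clock: 12.7
position: [530.7, 37.6, 88.4]
ee_rot: [-180.0, -0.0, -97.2]
force: [-0.1, -0.2, 2.2]
finger_gap: -0.3
```

```bash
python3 - <<'E'
from h import *
s=look('wrist','w8'); print(s['position'],s['ee_rot'],s['force'],s['finger_gap'])
look('side','s8');look('scene','c8')
q=cv2.imread('pics/s8.png');w=cv2.imread('pics/c8.png');v=cv2.imread('pics/w8.png')
cv2.imwrite('pics/s8c.png',np.vstack([np.hstack([cv2.resize(q[170:260,270:360],(300,300)),cv2.resize(w[180:270,270:360],(300,300))]),cv2.resize(v[40:310,180:460],(600,290))]))
E
```

```text
[530.68912776  37.553492    88.4039999 ] [-1.79988886e+02 -2.62727675e-03 -9.72002253e+01] [-0.10808441 -0.20408791  2.22981038] -0.2927356170286113
```

View pics/s8c.png

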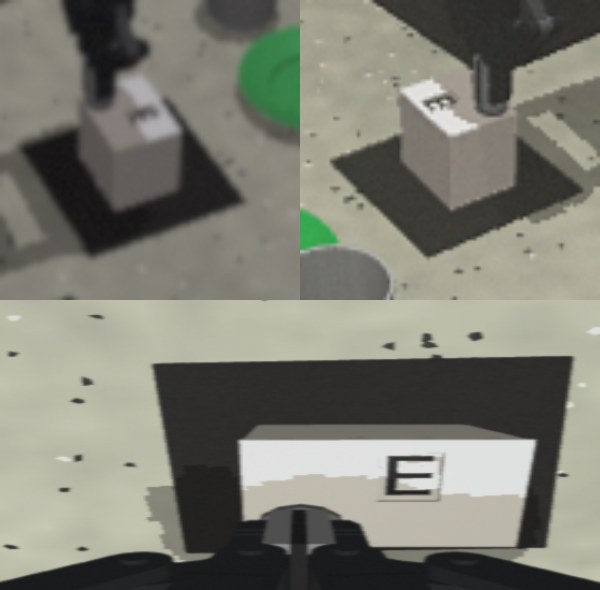

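```bash
python3 - <<'E'
from h import *
v=cv2.imread('pics/w8.png');v7=cv2.imread('pics/w7.png')
cv2.imwrite('pics/w8z.png',np.hstack([cv2.resize(v7[95:135,340:390],(400,320),interpolation=cv2.INTER_NEAREST),cv2.resize(v[100:140,345:395],(400,320),interpolation=cv2.INTER_NEAREST)]))
E
```

```text
(no output)
```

View pics/w8z.png

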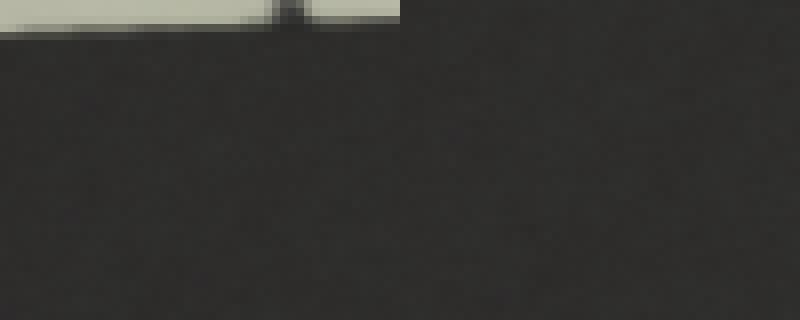

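```bash
python3 - <<'E'
from h import *
v=cv2.imread('pics/w8.png');v7=cv2.imread('pics/w7.png')
cv2.imwrite('pics/w8z.png',np.hstack([cv2.resize(v7[170:215,340:390],(400,360),interpolation=cv2.INTER_CUBIC),cv2.resize(v[180:225,345:395],(400,360),interpolation=cv2.INTER_CUBIC)]))
E
```

```text
(no output)
```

View pics/w8z.png

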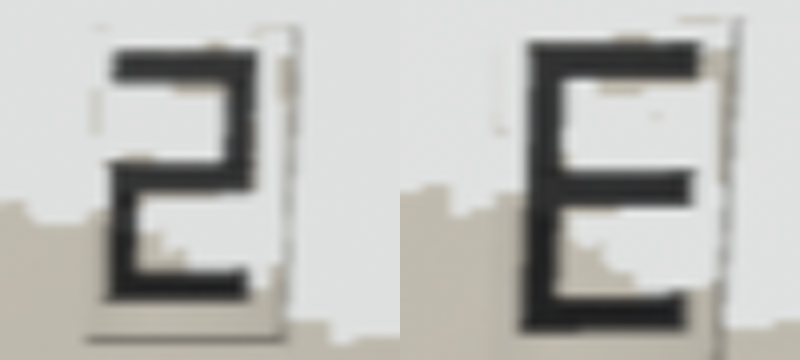

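Upside down in this view (+y is towards the image bottom), the glyph "E" is a 3, so the drum has stepped 2→3. I'll finish the stroke to the stop and check the force.

Emit:
apply_moves([
  [[0,0,0.0005],[0,0,0],0.0],
  [[0,0,0.001],[0,0,0],0.0],
  [[0,0,0.0015],[0,0,0],0.0],
  [[0,0,0.002],[0,0,0],0.0],
  [[0,0,0.002],[0,0,0],0.0],
  [[0,0,0.002],[0,0,0],0.0],
  [[0,0,0.002],[0,0,0],0.0],
  [[0,0,0.002],[0,0,0],0.0],
])

```text
clock: 13.65
position: [530.8, 37.6, 87.0]
ee_rot: [-180.0, -0.0, -97.2]
force: [-2.1, 0.1, 8.3]
finger_gap: -0.2
```

Emit:
apply_moves([
  [[0,0,-0.006],[0,0,0],0.0],
  [[0,0,-0.014],[0,0,0],0.0],
  [[0,0,-0.022],[0,0,0],0.0],
  [[0,0,-0.022],[0,0,0],0.0],
  [[0,0,-0.022],[0,0,0],0.0],
  [[0,0,-0.022],[0,0,0],0.0],
  [[0,0,-0.022],[0,0,0],0.0],
  [[0,0,-0.022],[0,0,0],0.0],
])

```text
clock: 14.45
position: [530.3, 37.6, 107.9]
ee_rot: [180.0, -0.0, -97.2]
force: [-0.2, 0.5, 1.1]
finger_gap: -0.0
```

```bash
cat >> h.py <<'E'
def numv(tag):
    s=look('wrist',tag); v=cv2.imread(f'pics/{tag}.png')[100:260,240:440]
    cv2.imwrite(f'pics/{tag}z.png',cv2.resize(cv2.rotate(v,cv2.ROTATE_180),(600,480),interpolation=cv2.INTER_CUBIC))
    print(s['clock'],s['position'].round(1),s['force'].round(1))
E
python3 -c "
from h import *
numv('w9')"
```

```text
14.45 [530.3  37.6 107.9] [-0.2  0.5  1.1]
```

View pics/w9z.png

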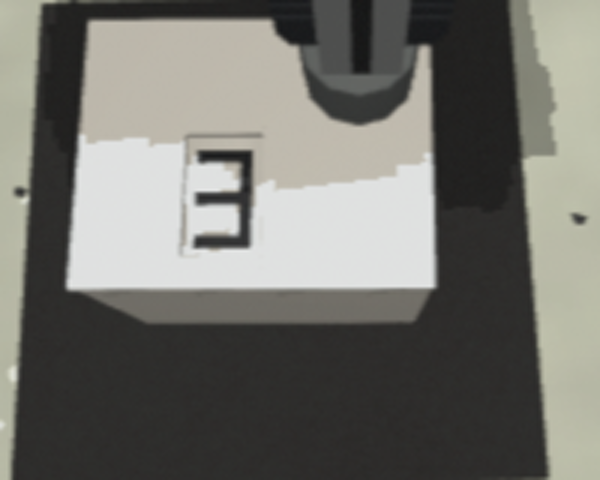

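The window shows 3 with the button fully up and the counter hasn't moved. That was press 1; next is press 2.

Emit:
apply_moves([
  [[0,0,0.005],[0,0,0],0.0],
  [[0,0,0.01],[0,0,0],0.0],
  [[0,0,0.015],[0,0,0],0.0],
  [[0,0,0.019],[0,0,0],0.0],
  [[0,0,0.022],[0,0,0],0.0],
  [[0,0,0.022],[0,0,0],0.0],
  [[0,0,0.022],[0,0,0],0.0],
  [[0,0,0.022],[0,0,0],0.0],
])

```text
clock: 15.3
position: [531.0, 37.5, 87.0]
ee_rot: [-180.0, -0.0, -97.2]
force: [-1.4, 0.3, 7.1]
finger_gap: 0.1
```

Emit:
apply_moves([
  [[0,0,-0.006],[0,0,0],0.0],
  [[0,0,-0.014],[0,0,0],0.0],
  [[0,0,-0.022],[0,0,0],0.0],
  [[0,0,-0.022],[0,0,0],0.0],
  [[0,0,-0.022],[0,0,0],0.0],
  [[0,0,-0.022],[0,0,0],0.0],
  [[0,0,-0.022],[0,0,0],0.0],
  [[0,0,-0.022],[0,0,0],0.0],
])

```text
clock: 16.1
position: [530.3, 37.6, 107.9]
ee_rot: [180.0, 0.0, -97.2]
force: [0.1, -0.5, -0.6]
finger_gap: 0.5
```

```bash
python3 -c "
from h import *
numv('w10')"
```

```text
16.1 [530.3  37.6 107.9] [ 0.1 -0.5 -0.6]
```

View pics/w10z.png

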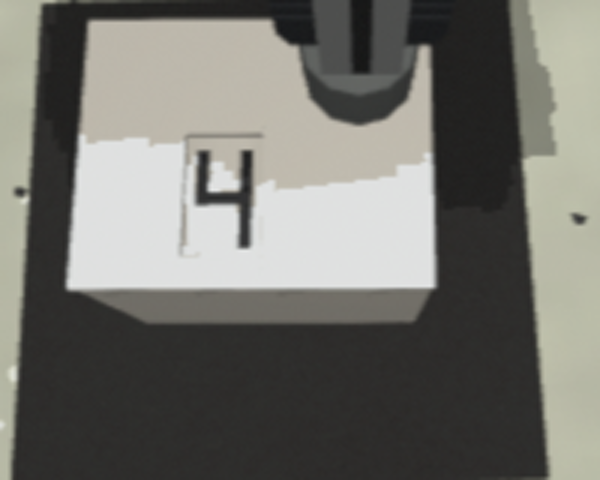

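The window shows 4. On to press 3.

Emit:
apply_moves([
  [[0,0,0.005],[0,0,0],0.0],
  [[0,0,0.01],[0,0,0],0.0],
  [[0,0,0.015],[0,0,0],0.0],
  [[0,0,0.019],[0,0,0],0.0],
  [[0,0,0.022],[0,0,0],0.0],
  [[0,0,0.022],[0,0,0],0.0],
  [[0,0,0.022],[0,0,0],0.0],
  [[0,0,0.022],[0,0,0],0.0],
])

```text
clock: 16.95
position: [530.9, 37.5, 87.0]
ee_rot: [-180.0, -0.0, -97.2]
force: [-1.8, -0.5, 7.4]
finger_gap: -0.0
```

Emit:
apply_moves([
  [[0,0,-0.006],[0,0,0],0.0],
  [[0,0,-0.014],[0,0,0],0.0],
  [[0,0,-0.022],[0,0,0],0.0],
  [[0,0,-0.022],[0,0,0],0.0],
  [[0,0,-0.022],[0,0,0],0.0],
  [[0,0,-0.022],[0,0,0],0.0],
  [[0,0,-0.022],[0,0,0],0.0],
  [[0,0,-0.022],[0,0,0],0.0],
])

```text
clock: 17.75
position: [530.3, 37.6, 107.9]
ee_rot: [180.0, 0.0, -97.2]
force: [0.6, -0.0, -0.6]
finger_gap: 0.2
```

```bash
python3 -c "
from h import *
numv('w11')"
```

```text
17.75 [530.3  37.6 107.9] [ 0.6 -0.  -0.6]
```

View pics/w11z.png

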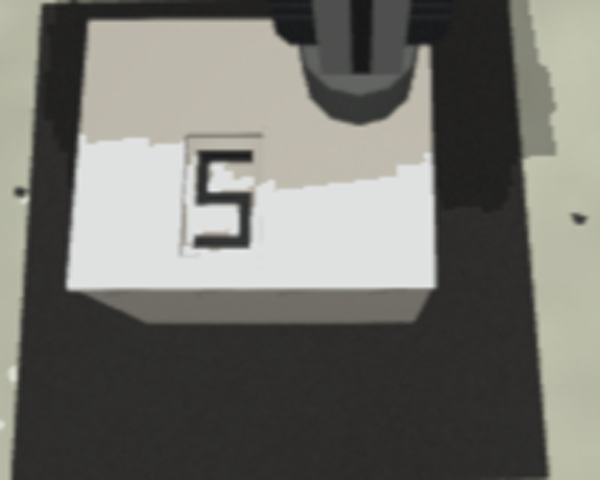

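The window shows 5. On to press 4.

Emit:
apply_moves([
  [[0,0,0.005],[0,0,0],0.0],
  [[0,0,0.01],[0,0,0],0.0],
  [[0,0,0.015],[0,0,0],0.0],
  [[0,0,0.019],[0,0,0],0.0],
  [[0,0,0.022],[0,0,0],0.0],
  [[0,0,0.022],[0,0,0],0.0],
  [[0,0,0.022],[0,0,0],0.0],
  [[0,0,0.022],[0,0,0],0.0],
])

```text
clock: 18.6
position: [531.0, 37.5, 87.0]
ee_rot: [-180.0, -0.0, -97.2]
force: [-1.8, -0.5, 7.6]
finger_gap: -0.1
```

Emit:
apply_moves([
  [[0,0,-0.006],[0,0,0],0.0],
  [[0,0,-0.014],[0,0,0],0.0],
  [[0,0,-0.022],[0,0,0],0.0],
  [[0,0,-0.022],[0,0,0],0.0],
  [[0,0,-0.022],[0,0,0],0.0],
  [[0,0,-0.022],[0,0,0],0.0],
  [[0,0,-0.022],[0,0,0],0.0],
  [[0,0,-0.022],[0,0,0],0.0],
])

```text
clock: 19.4
position: [530.3, 37.6, 107.9]
ee_rot: [180.0, 0.0, -97.2]
force: [0.6, 0.7, 0.3]
finger_gap: -0.3
```

```bash
python3 -c "
from h import *
numv('w12')"
```

```text
19.4 [530.3  37.6 107.9] [0.6 0.7 0.3]
```

View pics/w12z.png

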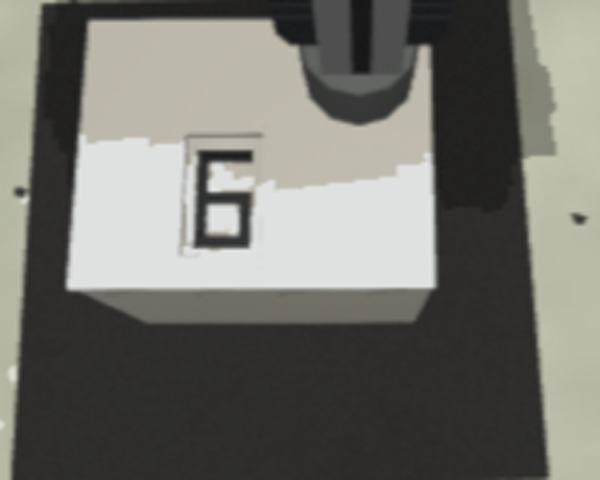

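The window shows 6. Press 5 is the last one.

Emit:
apply_moves([
  [[0,0,0.005],[0,0,0],0.0],
  [[0,0,0.01],[0,0,0],0.0],
  [[0,0,0.015],[0,0,0],0.0],
  [[0,0,0.019],[0,0,0],0.0],
  [[0,0,0.022],[0,0,0],0.0],
  [[0,0,0.022],[0,0,0],0.0],
  [[0,0,0.022],[0,0,0],0.0],
  [[0,0,0.022],[0,0,0],0.0],
])

```text
clock: 20.25
position: [531.0, 37.5, 87.0]
ee_rot: [-180.0, -0.0, -97.2]
force: [-1.6, 0.2, 7.3]
finger_gap: 0.3
```

Emit:
apply_moves([
  [[0,0,-0.006],[0,0,0],0.0],
  [[0,0,-0.014],[0,0,0],0.0],
  [[0,0,-0.022],[0,0,0],0.0],
  [[0,0,-0.022],[0,0,0],0.0],
  [[0,0,-0.022],[0,0,0],0.0],
  [[0,0,-0.022],[0,0,0],0.0],
  [[0,0,-0.022],[0,0,0],0.0],
  [[0,0,-0.022],[0,0,0],0.0],
])

```text
clock: 21.05
position: [530.3, 37.6, 107.9]
ee_rot: [180.0, 0.0, -97.2]
force: [-0.3, 0.2, -0.1]
finger_gap: 0.2
```

```bash
python3 -c "
from h import *
numv('w13')
print(delta([531.36,35.87,108.3,-97.2],[498.36,15,170,-97.6]))"
```

```text
21.05 [530.3  37.6 107.9] [-0.3  0.2 -0.1]
(array([ 0.0248,  0.0301, -0.0617]), 0.39999999999997726)
```

View pics/w13z.png

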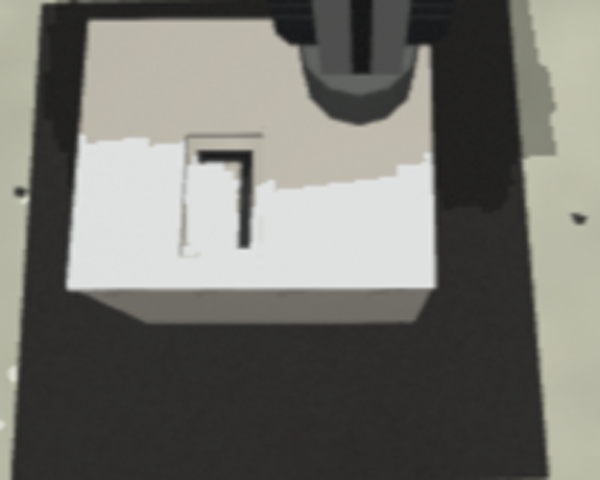

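The window shows 7. Next I'll back off, open, and measure for the second grip across the end faces.

Emit:
apply_moves([
  [[0,0,-0.02],[0,0,0],0.0],
  [[0,0,-0.05],[0,0,0],0.0],
  [[0.01,0.01,-0.062],[0,0,0],0.03],
  [[0.02,0.02,-0.062],[0,0,0],0.06],
  [[0.025,0.03,-0.062],[0,0,0],0.085],
  [[0.025,0.03,-0.062],[0,0,0],0.085],
  [[0.025,0.03,-0.062],[0,0,0],0.085],
  [[0.025,0.03,-0.062],[0,0,0],0.085],
])

```text
clock: 21.9
position: [497.5, 16.7, 169.7]
ee_rot: [179.9, 0.0, -97.2]
force: [0.6, 0.7, 0.5]
finger_gap: 84.1
```

```bash
python3 - <<'E'
from h import *
print(after([531.36,35.87,108.3,-97.2],[.025,.03,-.062],0))
s=look('wrist','w14'); print(s['position'],s['ee_rot'],s['force'],s['finger_gap'])
v=cv2.imread('pics/w14.png')[80:220,230:430]
cv2.imwrite('pics/w14z.png',cv2.resize(v,(800,560),interpolation=cv2.INTER_CUBIC))
E
```

```text
[np.float64(498.46), np.float64(14.83), np.float64(170.3), -97.2]
[497.5073703   16.66130325 169.65115058] [ 1.79942132e+02  1.00460586e-02 -9.72024718e+01] [0.55477443 0.66880672 0.54013184] 84.10210973797427
```

View pics/w14z.png

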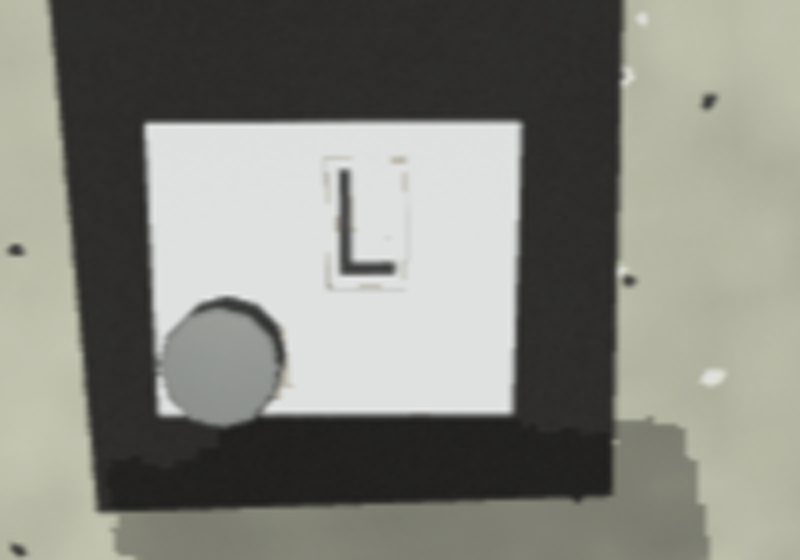

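```bash
python3 - <<'E'
from h import *
q=np.load('pics/w14.npy');P=(q[:3],q[3:])
C=np.array([onz('wrist',(230+x/4-.5,80+y/4-.5),65,P) for x,y in [(144,123),(522,123),(513,414),(157,416)]])
m=C.mean(0); print(C[:,:2].round(1).tolist(),m.round(1),np.linalg.norm(C-np.roll(C,-1,0),axis=1).round(1))
for a,b in ((1,0),(2,3)): d=C[b]-C[a]; print(np.degrees(np.arctan2(d[1],d[0])))
for a,b in ((0,3),(1,2)): d=C[b]-C[a]; print(np.degrees(np.arctan2(d[1],d[0]))-90)
print((Ro.from_euler('xyz',P[1],degrees=True).as_matrix().T@(m-P[0])).round(1))
E
```

```text
[[573.4, 46.7], [564.8, -21.2], [511.4, -14.6], [519.6, 53.5]] [542.3  16.1  65. ] [68.5 53.8 68.7 54.2]
82.79247683997876
83.13457690915689
82.78912433531357
82.9807721001199
[ -5.  -44.6 104.6]
```

Emit:
apply_moves([
  [[-0.002,-0.015,0],[0,0,0],0.085],
  [[-0.005,-0.035,0.005],[0,0,0],0.085],
  [[-0.005,-0.0445,0.02],[0,0,0],0.085],
  [[-0.005,-0.0445,0.045],[0,0,0],0.085],
  [[-0.005,-0.0445,0.06],[0,0,0],0.085],
  [[-0.005,-0.0445,0.06],[0,0,0],0.085],
  [[-0.005,-0.0445,0.06],[0,0,0],0.085],
  [[-0.005,-0.0445,0.06],[0,0,0],0.085],
])

```text
clock: 22.75
position: [543.2, 15.8, 111.5]
ee_rot: [-179.9, -0.0, -97.2]
force: [0.3, -0.4, 0.5]
finger_gap: 84.9
```

```bash
python3 - <<'E'
from h import *
print(after([498.46,14.83,170.3,-97.2],[-.005,-.0445,.06],0))
s=look('wrist','w15'); print(s['position'],s['ee_rot'],s['force'],s['finger_gap'])
look('side','s15')
v=cv2.imread('pics/w15.png')[120:330,160:480]; q=cv2.imread('pics/s15.png')[140:280,240:380]
cv2.imwrite('pics/w15z.png',np.hstack([cv2.resize(v,(500,330)),cv2.resize(q,(300,330))]))
E
```

```text
[np.float64(543.24), np.float64(14.21), np.float64(110.3), -97.2]
[543.21356618  15.82943725 111.49948503] [-1.79880083e+02 -6.72606811e-03 -9.71951589e+01] [ 0.34243588 -0.38868246  0.45640855] 84.8866869652239
```

View pics/w15z.png

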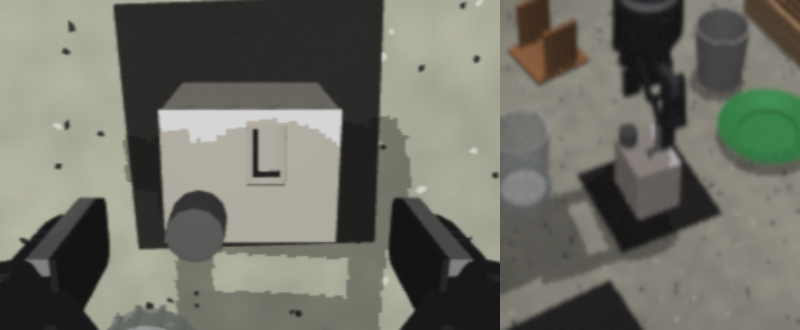

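Emit:
apply_moves([
  [[0,0,0.015],[0,0,0],0.085],
  [[0,0,0.035],[0,0,0],0.085],
  [[0,0,0.055],[0,0,0],0.085],
  [[0,0,0.066],[0,0,0],0.085],
  [[0,0,0.07],[0,0,0],0.085],
  [[0,0,0.07],[0,0,0],0.085],
  [[0,0,0.07],[0,0,0],0.085],
  [[0,0,0.07],[0,0,0],0.075],
])

```text
clock: 23.65
position: [543.2, 15.8, 41.3]
ee_rot: [-179.9, -0.0, -97.2]
force: [-0.3, 0.2, -0.3]
finger_gap: 75.3
```

Emit:
apply_moves([
  [[0,0,0],[0,0,0],0.07],
  [[0,0,0],[0,0,0],0.065],
  [[0,0,0],[0,0,0],0.055],
  [[0,0,0],[0,0,0],0.055],
  [[0,0,0],[0,0,0],0.055],
  [[0,0,0],[0,0,0],0.055],
  [[0,0,0],[0,0,0],0.055],
  [[0,0,0],[0,0,0],0.055],
])

```text
clock: 24.45
position: [543.2, 15.6, 41.3]
ee_rot: [-179.9, -0.0, -97.2]
force: [-1.1, -1.1, 6.4]
finger_gap: 67.3
```

Emit:
apply_moves([
  [[0,0,-0.005],[0,0,0],0.055],
  [[0,0,-0.015],[0,0,0],0.055],
  [[0,0,-0.03],[0,0,0],0.055],
  [[0,0,-0.05],[0,0,0],0.055],
  [[0,0,-0.07],[0,0,0],0.055],
  [[0,0,-0.09],[0,0,0],0.055],
  [[0,0,-0.105],[0,0,0],0.055],
  [[0,0,-0.11],[0,0,0],0.055],
])

```text
clock: 25.25
position: [543.5, 15.8, 152.8]
ee_rot: [-179.8, -0.0, -97.2]
force: [0.7, -0.5, -4.8]
finger_gap: 67.5
```

```bash
python3 - <<'E'
from h import *
c=[543.24,14.21,150.3,-97.2]
print(delta(c,[555,286.5,150.3,4.6]))
E
```

```text
(array([-0.2716,  0.0225,  0.    ]), -101.80000000000001)
```

Emit:
apply_moves([
  [[-0.006,0.0,0],[0,0,-2],0.055],
  [[-0.02,0.001,0],[0,0,-8],0.055],
  [[-0.04,0.003,0],[0,0,-15],0.055],
  [[-0.06,0.005,0],[0,0,-22],0.055],
  [[-0.08,0.006,0],[0,0,-29],0.055],
  [[-0.1,0.008,0],[0,0,-36],0.055],
  [[-0.12,0.01,0],[0,0,-43],0.055],
  [[-0.14,0.011,0],[0,0,-50],0.055],
])

```text
clock: 26.05
position: [547.8, 157.4, 148.5]
ee_rot: [179.9, 0.1, -46.8]
force: [-1.1, -0.3, -5.0]
finger_gap: 67.4
```

```bash
python3 - <<'E'
from h import *
c=after([543.24,14.21,150.3,-97.2],[-.14,.011,0],-50); print(c)
print(delta(c,[555,286.5,150.3,4.6]))
E
```

```text
[np.float64(549.87), np.float64(154.48), np.float64(150.3), -47.2]
(array([-0.0934, -0.0935, -0.    ]), -51.80000000000001)
```

Emit:
apply_moves([
  [[-0.014,-0.014,0],[0,0,-8],0.055],
  [[-0.028,-0.028,0],[0,0,-16],0.055],
  [[-0.042,-0.042,0],[0,0,-24],0.055],
  [[-0.056,-0.056,0],[0,0,-32],0.055],
  [[-0.07,-0.07,0],[0,0,-40],0.055],
  [[-0.082,-0.082,0],[0,0,-46],0.055],
  [[-0.09,-0.09,0],[0,0,-50],0.055],
  [[-0.093,-0.0935,0],[0,0,-52],0.055],
])

```text
clock: 26.85
position: [553.3, 289.0, 148.5]
ee_rot: [180.0, 0.2, 5.0]
force: [-0.6, -0.0, -4.9]
finger_gap: 67.7
```

Emit:
apply_moves([
  [[0,0,0],[0,0,0],0.055],
  [[0,0,0],[0,0,0],0.055],
  [[0,0,0.005],[0,0,0],0.055],
  [[0,0,0.01],[0,0,0],0.055],
  [[0,0,0.015],[0,0,0],0.055],
  [[0,0,0.018],[0,0,0],0.055],
  [[0,0,0.018],[0,0,0],0.055],
  [[0,0,0.018],[0,0,0],0.055],
])

```text
clock: 27.65
position: [554.5, 287.9, 132.3]
ee_rot: [180.0, -0.0, 4.8]
force: [-0.0, -0.2, -4.3]
finger_gap: 67.1
```

```bash
python3 - <<'E'
from h import *
print(after([549.87,154.48,150.3,-47.2],[-.093,-.0935,.018],-52))
s=look('wrist','w16'); print(s['position'],s['ee_rot'],s['force'],s['finger_gap'])
look('side','s16');look('scene','c16')
v=cv2.imread('pics/w16.png')[120:330,160:480]; q=cv2.imread('pics/s16.png')[90:190,200:320];w=cv2.imread('pics/c16.png')[220:320,340:460]
cv2.imwrite('pics/w16z.png',np.vstack([cv2.resize(v,(800,300)),np.hstack([cv2.resize(q,(400,300)),cv2.resize(w,(400,300))])]))
E
```

```text
[np.float64(555.29), np.float64(286.24), np.float64(132.3), 4.799999999999997]
[554.54173224 287.94052861 132.27395634] [ 1.79999513e+02 -8.37641080e-04  4.79456611e+00] [-0.03187939 -0.17238565 -4.31150481] 67.14332252935968
```

View pics/w16z.png

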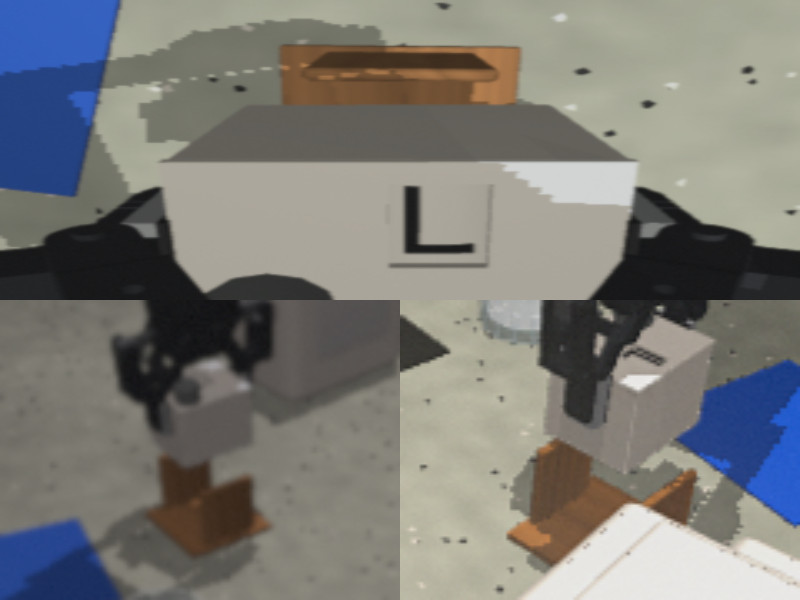

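View pics/w16.png

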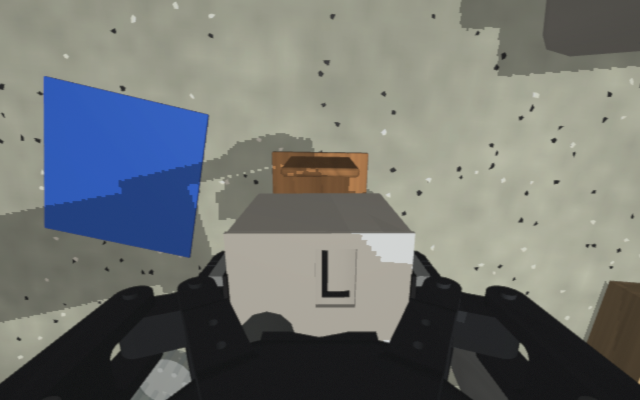

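```bash
python3 - <<'E'
from h import *
v=cv2.imread('pics/w16.png')[140:240,215:425]
cv2.imwrite('pics/w16y.png',cv2.resize(v,(798,380),interpolation=cv2.INTER_CUBIC))
q=cv2.imread('pics/s16.png')[95:185,225:305];w=cv2.imread('pics/c16.png')[225:315,370:450]
cv2.imwrite('pics/w16x.png',np.hstack([cv2.resize(q,(400,450),interpolation=cv2.INTER_CUBIC),cv2.resize(w,(400,450),interpolation=cv2.INTER_CUBIC)]))
E
```

```text
(no output)
```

View pics/w16y.png

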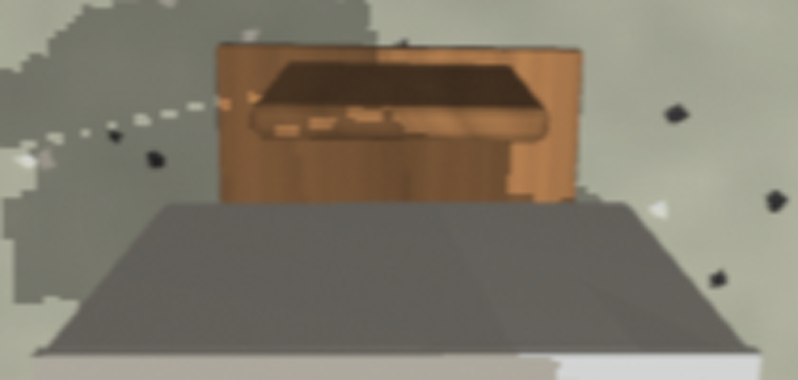

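View pics/w16x.png

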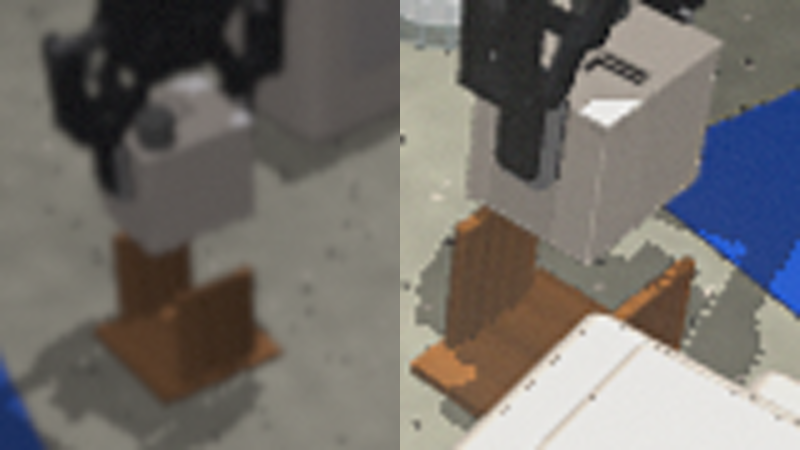

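```bash
python3 - <<'E'
from h import *
q=np.load('pics/w16.npy');P=(q[:3],q[3:])
Rt=Ro.from_euler('xyz',P[1],degrees=True).as_matrix()
def f(x,y,z):
    p=onz('wrist',(215+x/3.8-.5,140+y/3.8-.5),z,P); return p.round(1)[:2], (Rt.T@(p-P[0])).round(1)[:2]
zb=132.3-37.8; zt=zb+62
for n,a in dict(baseL=(218,44,6),baseR=(581,50,6),cheek_outL=(262,104,68),cheek_outR=(540,107,68),cheek_inL=(262,136,68),cheek_inR=(540,140,68),botL=(165,204,zb),botR=(630,204,zb),roofL=(34,354,zt),roofR=(760,352,zt)).items(): print(n,*f(*a))
E
```

```text
baseL [512.1 325.7] [-39.1 -41.2]
baseR [590.5 331. ] [ 39.4 -39.9]
cheek_outL [528.8 323.5] [-22.6 -37.6]
cheek_outR [574.5 326.9] [ 23.2 -37.1]
cheek_inL [529.1 318.2] [-22.8 -32.3]
cheek_inR [575.2 321.4] [ 23.3 -31.6]
botL [518.4 312.1] [-34.  -27.1]
botR [585.5 317.7] [ 33.3 -27.1]
roofL [518.5 312.9] [-33.9 -27.9]
roofR [585.1 318.7] [ 33.1 -28.1]
```

Jaw axes line up: in the tool frame the stand's centre is at y ≈ -0.6 and the counter's at ≈ -0.5, and the stand is turned about 0.5° relative to the tool. I'll correct that and lower between the cheeks.

Emit:
apply_moves([
  [[0,0,0.005],[0,0,0.5],0.055],
  [[0,0,0.014],[0,0,0.5],0.055],
  [[0,0,0.022],[0,0,0.5],0.055],
  [[0,0,0.03],[0,0,0.5],0.055],
  [[0,0,0.036],[0,0,0.5],0.055],
  [[0,0,0.04],[0,0,0.5],0.055],
  [[0,0,0.042],[0,0,0.5],0.055],
  [[0,0,0.042],[0,0,0.5],0.055],
])

```text
clock: 28.6
position: [554.4, 288.0, 90.1]
ee_rot: [180.0, 0.0, 4.3]
force: [0.5, 0.2, -5.6]
finger_gap: 67.1
```

```bash
python3 - <<'E'
from h import *
s=look('wrist','w17'); print(s['position'],s['ee_rot'],s['force'],s['finger_gap'])
look('side','s17');look('scene','c17')
v=cv2.imread('pics/w17.png')[140:240,215:425]
q=cv2.imread('pics/s17.png')[105:185,225:305];w=cv2.imread('pics/c17.png')[235:315,370:450]
cv2.imwrite('pics/w17x.png',np.vstack([cv2.resize(v,(600,280)),np.hstack([cv2.resize(q,(300,300),interpolation=cv2.INTER_CUBIC),cv2.resize(w,(300,300),interpolation=cv2.INTER_CUBIC)])]))
E
```

```text
[554.42678644 287.95513407  90.06993872] [1.79995757e+02 1.76120269e-02 4.30109844e+00] [ 0.45718345  0.15802144 -5.57930311] 67.13743556606555
```

View pics/w17x.png

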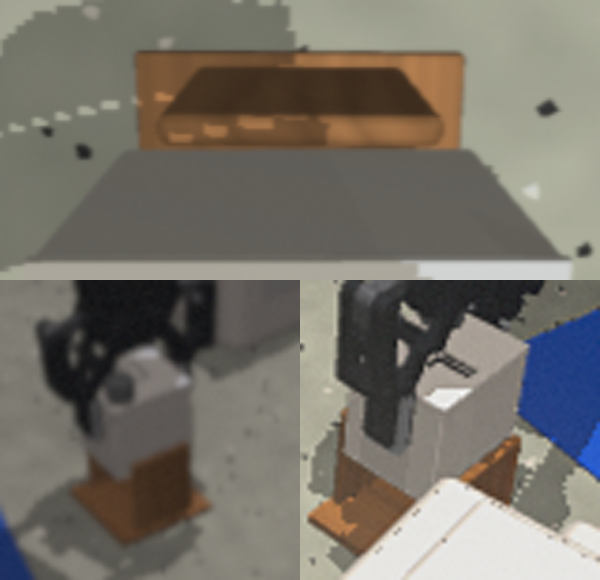

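Emit:
apply_moves([
  [[0,0,0.006],[0,0,0],0.055],
  [[0,0,0.014],[0,0,0],0.055],
  [[0,0,0.022],[0,0,0],0.055],
  [[0,0,0.03],[0,0,0],0.055],
  [[0,0,0.036],[0,0,0],0.055],
  [[0,0,0.04],[0,0,0],0.055],
  [[0,0,0.042],[0,0,0],0.055],
  [[0,0,0.042],[0,0,0],0.055],
])

```text
clock: 29.55
position: [554.4, 287.9, 48.0]
ee_rot: [180.0, 0.0, 4.3]
force: [-0.1, 0.1, -4.3]
finger_gap: 67.8
```

Emit:
apply_moves([
  [[0,0,0.001],[0,0,0],0.055],
  [[0,0,0.002],[0,0,0],0.055],
  [[0,0,0.003],[0,0,0],0.055],
  [[0,0,0.004],[0,0,0],0.055],
  [[0,0,0.0045],[0,0,0],0.055],
  [[0,0,0.0045],[0,0,0],0.055],
  [[0,0,0.0045],[0,0,0],0.055],
  [[0,0,0.0045],[0,0,0],0.055],
])

```text
clock: 30.35
position: [554.6, 288.0, 44.4]
ee_rot: [180.0, -0.0, 4.3]
force: [-4.3, -1.5, 3.4]
finger_gap: 67.3
```

Emit:
apply_moves([
  [[0,0,0.0005],[0,0,0],0.055],
  [[0,0,0.0005],[0,0,0],0.069],
  [[0,0,0.0005],[0,0,0],0.072],
  [[0,0,0.0005],[0,0,0],0.076],
  [[0,0,0.0005],[0,0,0],0.08],
  [[0,0,0.0005],[0,0,0],0.085],
  [[0,0,0.0005],[0,0,0],0.085],
  [[0,0,0.0005],[0,0,0],0.085],
])

```text
clock: 31.15
position: [554.5, 288.0, 43.3]
ee_rot: [-180.0, -0.0, 4.3]
force: [-0.2, 0.2, -0.6]
finger_gap: 84.4
```

Emit:
apply_moves([
  [[0,0,-0.005],[0,0,0],0.085],
  [[0,0,-0.015],[0,0,0],0.085],
  [[0,0,-0.03],[0,0,0],0.085],
  [[0,0,-0.05],[0,0,0],0.085],
  [[0,0,-0.08],[0,0,0],0.085],
  [[0,0,-0.11],[0,0,0],0.085],
  [[0,0.01,-0.14],[0,0,0],0.085],
  [[0,0.03,-0.15],[0,0,0],0.085],
])

```text
clock: 31.95
position: [558.7, 259.2, 199.4]
ee_rot: [-179.9, -0.5, 4.4]
force: [1.0, -0.5, 0.0]
finger_gap: 85.0
```

Emit:
apply_moves([
  [[0,0.03,0],[0,0,0],0.085],
  [[0,0.05,0],[0,0,0],0.085],
  [[0,0.05,0],[0,0,0],0.085],
  [[0,0.05,0],[0,0,0],0.085],
  [[0,0.05,0],[0,0,0],0.085],
  [[0,0.05,0],[0,0,0],0.085],
  [[0,0.05,0],[0,0,0],0.085],
  [[0,0.05,0],[0,0,0],0.085],
])

```text
clock: 32.75
position: [560.3, 208.7, 193.2]
ee_rot: [-180.0, 0.0, 4.3]
force: [-0.3, -0.2, -0.2]
finger_gap: 85.2
```

```bash
python3 - <<'E'
from h import *
s=look('wrist','w18'); print(s['clock'],s['position'],s['ee_rot'],s['force'],s['finger_gap'])
look('side','s18');look('scene','c18')
v=cv2.imread('pics/w18.png')[110:250,225:405]
q=cv2.imread('pics/s18.png')[115:185,225:305];w=cv2.imread('pics/c18.png')[245:315,370:450]
cv2.imwrite('pics/w18x.png',np.hstack([cv2.resize(v,(480,373)),np.vstack([cv2.resize(q,(300,260),interpolation=cv2.INTER_CUBIC),cv2.resize(w,(300,260),interpolation=cv2.INTER_CUBIC)])[:373]]) )
cv2.imwrite('pics/w18y.png',np.hstack([cv2.resize(q,(400,350),interpolation=cv2.INTER_CUBIC),cv2.resize(w,(400,350),interpolation=cv2.INTER_CUBIC)]))
E
```

```text
32.75 [560.34398447 208.65130449 193.17978501] [-1.79998177e+02  1.52091595e-02  4.33807001e+00] [-0.3357078  -0.21019246 -0.16835692] 85.23525923326697
```

View pics/w18.png

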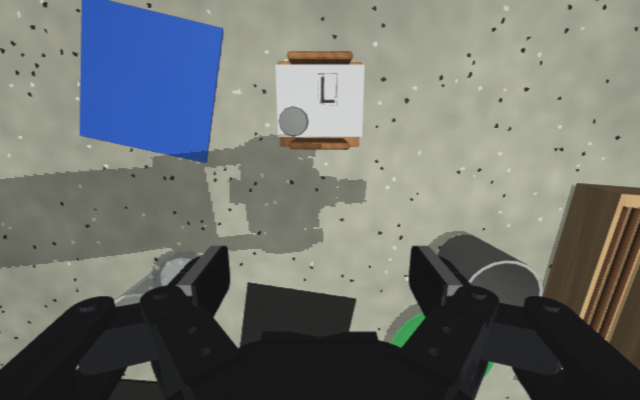

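View pics/w18y.png

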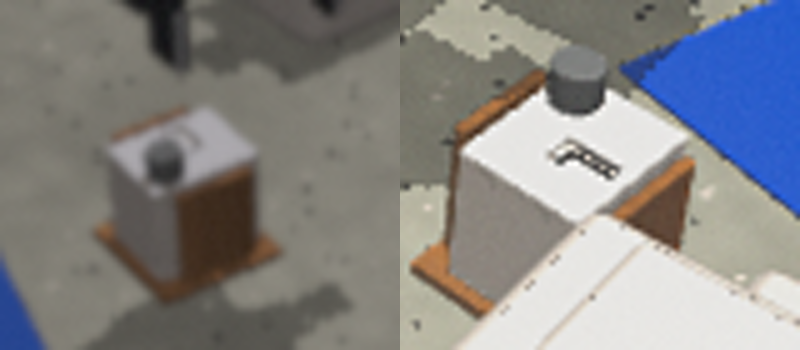

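View pics/c18.png

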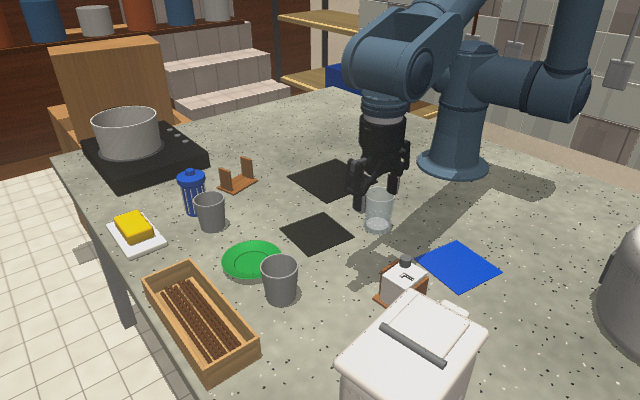

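The counter stands flush between the cheeks with the button up and the 7 showing (upside down in this view, at (328,88)). The bystanders look unmoved. One last numeric check, then I'll hand in.

```bash
python3 - <<'E'
from h import *
q=np.load('pics/w18.npy');P=(q[:3],q[3:])
C=np.array([onz('wrist',p,68,P) for p in [(276,64),(365,65.5),(361.5,137),(279,136)]]);print(C.mean(0).round(1),np.linalg.norm(C-np.roll(C,-1,0),axis=1).round(1))
a=cv2.imread('pics/scene0.png').astype(int);b=cv2.imread('pics/c18.png').astype(int)
for n,(x,y,w,h) in dict(cup_a=(195,190,32,42),cup_b=(260,254,40,52),saucer=(220,238,40,44),cart=(176,168,20,30)).items(): print(n,np.abs(a-b)[y:y+h,x:x+w].mean().round(2))
s=r.sense(); print(s['clock'],s['qd'].round(2),s['force'].round(1))
r.job_done()
E
```

```text
[555.  288.2  68. ] [67.8 53.4 66.7 53.7]
cup_a 8.31
cup_b 8.5
saucer 8.82
cart 7.66
32.9 [-0.16 -0.11  0.02  0.02  0.02 -0.08] [ 0.7  1.3 -0.2]
the job is handed in; nothing more can be done
```

```bash
python3 - <<'E'
import cv2,numpy as np
a=cv2.imread('pics/scene0.png');b=cv2.imread('pics/c18.png')
d=np.abs(a.astype(int)-b); print('bare granite/floor',d[250:300,60:110].mean(), d[20:80,170:250].mean())
g=lambda i:cv2.cvtColor(i,cv2.COLOR_BGR2GRAY).astype(np.float32)
for n,(x,y,w,h) in dict(cup_a=(190,186,42,50),cup_b=(255,250,50,60),saucer=(215,235,48,50),cart=(172,164,30,40),tumbler=(360,205,36,35),ref=(60,230,100,100)).items(): print(n,np.round(cv2.phaseCorrelate(g(a)[y:y+h,x:x+w].copy(),g(b)[y:y+h,x:x+w].copy())[0],2))
E
```

```text
bare granite/floor 12.418 8.377847222222222
cup_a [ 0.5  -0.03]
cup_b [ 0.01 -0.05]
saucer [-0.04  0.07]
cart [-0.08 -0.03]
tumbler [-0.33 -0.4 ]
ref [-0.01  0.  ]
```

The job is done and handed in at 32.9 s; no verdict came back.

- **What I did:** I lifted the counter out of the wide holder by its 54 mm sides and set it on the small black mat, about 2 mm from the middle. Five full strokes followed, each to the stop (about 7–8 N), with the button let fully up and the window checked after each: 2→3→4→5→6→7. I then re-gripped it by its 68 mm end faces, lowered it between the stand's cheeks until the force showed contact, and let go.
- **Last checks on the counter:** It stands button upwards, level, with 7 in the window. Its centre measures (555.0, 288.2) mm against (554.7, 287.2) for the stand. The gripper is clear and the wrist force is about zero.
- **Bystanders:** The cups, saucer and cartridge match their starting pictures to half a pixel or better. The tumbler also shows about half a pixel, but part of its view was covered by the gripper, so that check is weaker.
- **Checks that disagreed:** The plain picture difference for the bystanders (about 8 grey levels) proved nothing, because untouched background differs just as much. Measured arm positions ran 1–3 mm off the commanded ones, so I steered by the measured pose and the cameras.

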